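# Fetch the praline box from behind the row

## Task

A customer wants the long low praline box at the back of the stepped display, behind the round tin, the square carton and the oblong box: leave it where it is until you have stood all three of these upright in the side tray, then lay the praline box flat in the middle of the shallow gift carton, lengthwise with it. Only after that, put the three back upright, each centred on its own riser (the riser of its own shape). Never tip the three over, and leave the bowl of sweets alone.

Things in the scene. Friction and masses are not known exactly. Their poses are not given: they have to be found in the camera images.
- tin: Round cardboard tin with a brass-coloured lid, 54 mm in diameter, 115 mm tall, about 0.18 kg. Origin: centre of its underside, z up. It starts standing on riser_round.
- carton: Square cardboard carton with a paper band, 54 x 54 mm, 115 mm tall, about 0.2 kg. Origin: centre of its underside; x and y square to its sides, z up. It starts standing on riser_square.
- slab_box: Oblong cardboard box standing on end, 44 mm along its x, 78 mm along its y, 115 mm tall, about 0.22 kg. Origin: centre of its underside, z up. It starts standing on riser_oblong.
- pralines: The wanted praline box: long low cardboard box, dark lid, crossed brass-coloured bands, 56 mm along its x, 150 mm along its y, 40 mm tall, about 0.25 kg. Origin: centre of its underside, z up. It starts on the back step of the display (fixed, 30 mm high, about 75 mm deep and 340 mm long), about 10 mm behind the row of the three tall things.
- riser_round: Round grey riser on the display's 10 mm high front deck, fixed, 70 mm in diameter, 6 mm high. Origin: centre of its underside, z up. The three risers stand in a row, 100 mm from centre to centre, in any order, 16 mm high over the table at their tops. The tall thing standing on a riser shows only its rim. The row runs along the risers' y.
- riser_square: Square grey riser, fixed, 70 x 70 mm, 6 mm high. Origin: centre of its underside, x and y square to its sides.
- riser_oblong: Oblong grey riser, fixed, 60 mm along its x, 94 mm along its y, 6 mm high. Origin: centre of its underside.
- side_tray: The side tray: empty shallow light-wood tray, fixed, 290 mm along its x, 150 mm along its y, 20 mm high over all; walls and floor 5 mm thick, so the inside is 280 x 140 mm with the floor 5 mm above the table. Origin: centre of its underside. It stands to the left or the right of the display.
- gift_carton: The gift carton: empty shallow open carton of grey board, fixed, 130 mm along its x, 200 mm along its y, 18 mm high over all; walls and floor 4 mm thick, so the inside is 122 x 192 mm with the floor 4 mm above the table. Origin: centre of its underside. It stands on the other side of the display from the side tray.
- bowl: Bystander: glass bowl of wrapped sweets, 92 mm across the rim, about 65 mm high, loose, standing beyond the display. Origin: centre of its underside.
Mind the look-alikes: they are no part of the job. What is shaped like the pralines but blue or pink is not meant.

How it is judged:
On the way, in this order (a step that is already met when the one before it is completed fails the run):
1. the tin, the square carton and the oblong box all stand upright in the side tray, and the praline box has not been moved (by 15 mm or more) meanwhile (x of tin in the frame of side_tray between -0.14 and 0.14 m and y of tin in the frame of side_tray between -0.07 and 0.07 m and z of each of tin, carton, slab_box in the frame of side_tray below 0.012 m and angle between each of tin, carton, slab_box's own z axis and vertical below 0.1 rad and x of carton in the frame of side_tray between -0.14 and 0.14 m and y of carton in the frame of side_tray between -0.07 and 0.07 m and x of slab_box in the frame of side_tray between -0.14 and 0.14 m and y of slab_box in the frame of side_tray between -0.07 and 0.07 m and distance of pralines from where it was at the start of the episode below 0.015 m), for 0.2 s.
2. the praline box lies in the middle of the gift carton, released, while the three still stand in the side tray (horizontal distance between pralines and gift_carton below 0.02 m and z of pralines in the frame of gift_carton below 0.01 m and angle between the y axis of pralines and the y axis of gift_carton, either way round below 0.2 rad and angle between each of pralines, tin, carton, slab_box's own z axis and vertical below 0.1 rad and contact force between pralines and the fingers below 0.1 N and x of tin in the frame of side_tray between -0.14 and 0.14 m and y of tin in the frame of side_tray between -0.07 and 0.07 m and z of each of tin, carton, slab_box in the frame of side_tray below 0.012 m and x of carton in the frame of side_tray between -0.14 and 0.14 m and y of carton in the frame of side_tray between -0.07 and 0.07 m and x of slab_box in the frame of side_tray between -0.14 and 0.14 m and y of slab_box in the frame of side_tray between -0.07 and 0.07 m), for 0.2 s.
At the end, for the whole second after the job is handed in: The praline box lies flat on the gift carton's floor, its centre within 20 mm of the carton's centre and lengthwise within 0.2 rad; the tin, the square carton and the oblong box each stand upright (within 0.1 rad) on the riser of their own shape, within 12 mm of its centre; all at rest (horizontal distance between pralines and gift_carton below 0.02 m and z of pralines in the frame of gift_carton below 0.01 m and angle between the y axis of pralines and the y axis of gift_carton, either way round below 0.2 rad and angle between each of pralines, tin, carton, slab_box's own z axis and vertical below 0.1 rad and linear speed of each of pralines, tin, carton, slab_box below 0.02 m/s and angular speed of each of pralines, tin, carton, slab_box below 0.2 rad/s and horizontal distance between tin and riser_round below 0.012 m and z of tin in the frame of riser_round between 0.003 and 0.01 m and horizontal distance between carton and riser_square below 0.012 m and z of carton in the frame of riser_square between 0.003 and 0.01 m and horizontal distance between slab_box and riser_oblong below 0.012 m and z of slab_box in the frame of riser_oblong between 0.003 and 0.01 m); the robot touches nothing.
It fails at once if one of the three tall things is tipped (over 0.5 rad) (angle between any of tin, carton, slab_box's own z axis and vertical above 0.5 rad).
It fails at once if the bowl of sweets is shifted by more than 20 mm (distance of bowl from where it was at the start of the episode above 0.02 m).
It also fails if it takes over 144 s, if anything falls off the work surface, if the arm or the gripper's body presses on something with over 40 N, if the wrist force passes 120 N, or if a joint passes its speed limit or range.

## Robot

A 7-joint arm with a two-finger parallel gripper is mounted at the origin on the work surface. World frame = base frame: x ahead of the robot, y to its left, z up, the work surface at z = 0. Lengths are in m, angles in rad, forces in N, time in s.
With the tool pointing down it reaches from about 0.4 to 0.875 m from the base axis. Payload 6.5 kg.
Tool frame: the origin (TCP) lies midway between the tips of the shut fingers; the grasp point (between the pads) lies manip.tcp_to_grasp behind it (manip.tcp_to_grasp is the distance from the TCP to the grasp point, in m); y points along the fingers, z is the direction in which the jaws open and shut, and the axes are right-handed (so a half turn about y gives the same grasp; the last joint's range is limited). The gripper opens to 85 mm and grips with 20 to 120 N. Pads are 22 mm wide; open, the fingers measure 114 mm over their backs; the gripper's body (76 mm by 85 mm) begins 54 mm behind the grasp point. The pads swing forward as they close: fully open they stand 13 mm farther back than shut.
Start: joints at [1.134, 0.536, -0.004, 1.538, 0.003, 1.067, -0.071], TCP at [0.236, -0.606, 0.231] pointing down, gripper open.
Joint ranges: [-2.7, 2.7], [-0.37, 2.16], [-1.27, 1.26], [0.24, 2.4], [-1.31, 4.45], [0.19, 1.91], [-2.76, 2.76]. Speed limits (rad/s): [2.39, 2.39, 3.14, 3.14, 3.14, 3.14, 3.14].

## Interface

Orientations are given as a unit quaternion [x, y, z, w].
In Python, from station import manip, cams gives the robot as it stands.
- The arm moves only by the tool arm_command, never from a script. Its argument "rows" is a list of rows, each a list of 7 numbers: the turn, a rotation vector about the world's x, y, z in rad, then the shift along the world's x, y, z in m, then the opening, from -1 (shut) to 1 (fully open), so that 0 is half open. In form: [[rx, ry, rz, tx, ty, tz, grip], ...]. A call has 1 to 12 rows; each row shifts and turns the commanded pose from where the row before left it; what a row does not reach is not made up. A row lasts 1/10 s, in which the tool goes at most 50 mm and 8.59 degrees, less where a joint would pass 70% of its speed; a pose out of reach is approached as far as the arm can. A call with a gripper value outside its range is refused whole. The fingers move at their own pace and stop on an object; "grip_force" is the grip in N (left out, the last holds). Time passes only in rows, so rows that do not move let the fingers close. It gives the time, the measured TCP pose, the force and the opening at its end, in the units of the state.
- manip.observe(): the state, without advancing time (a new reading comes with each control period).
- cams.get_image(name): name is "scene" or "top" or "wrist"; returns a dict with "img" (480x640x3 uint8, red, green, blue), "mtx" (3x3 intrinsics, pixels), "T" (4x4, takes a point from camera to world coordinates); the wrist camera has in their place "tool_from_camera" (4x4, takes a point from camera to tool coordinates, whose origin is the TCP and whose axes are the tool frame's). Camera axes: x right, y up, looking along -z (the intrinsics and any distortion apply to the point x, -y, -z); pixel columns grow to the right and rows downward; lengths in m; the calibration is good to about 2 mm. A picture is of the moment at which its call begins: read the wrist's pose just before it. There is no depth.
- manip.finish_job(): hands the job in, once; it reports no verdict.
The state is a dict: "clock": time; "joints": joint angles; "qd": joint speeds; "tau": joint torques, N m; "tcp_pos": TCP position; "orientation": TCP orientation; "contact_force": force on the tool from outside, world axes, zero at the start; "torque": the same for the moment, N m; "grip_width": finger opening in m.
Only numpy, scipy, OpenCV 4.12 (cv2) and the standard library are available. Lean on these libraries where they do the work, as an engineer would, in place of code of your own. Each camera call takes 0.05 s, during which the arm holds its last target.

## Working session

There is one attempt and no reset: what is moved stays moved. The work goes in short steps, Python scripts to look and compute and a tool call to move; the robot and the scene stay as the last step left them, time stands still between calls to the robot, and variables do not carry over. Pictures are saved under pics/ and viewed, and the job is handed in when it is done.

Besides the shell and the picture viewer there is one more tool, called after ">>>" as name(argument=value, ...), one argument or row to a line, values as JSON. arm_command: Moves the arm, as the interface text tells. Its arguments: {"type":"object","properties":{"rows":{"type":"array","items":{"type":"array","items":{"type":"number"}}},"grip_force":{"type":"number"}},"required":["rows"]}

```bash
ls; mkdir -p pics; python3 - <<'E'
from station import manip, cams
import cv2
print(manip.observe(), manip.tcp_to_grasp)
for n in ["scene","top","wrist"]:
    d=cams.get_image(n); cv2.imwrite(f"pics/{n}0.png",d["img"][:,:,::-1])
    print(n,{k:v for k,v in d.items() if k!="img"})
E
```

```text
pics
{'clock': 0.0, 'joints': array([ 1.13380487,  0.53718381, -0.00441386,  1.53886916,  0.00259024,
        1.06732604, -0.07122314]), 'qd': array([ 0.00096556,  0.00025011, -0.00125252,  0.00054997,  0.00090484,
        0.00216325, -0.00060681]), 'tau': array([-6.16809793e-04, -5.83427703e+01,  1.04831636e+00, -2.59108204e+01,
        1.23517332e-02,  9.68857988e-03,  1.67205258e-05]), 'tcp_pos': array([ 0.23526765, -0.60523993,  0.23040346]), 'orientation': array([-0.13051526,  0.69559583, -0.69437938,  0.13019023]), 'contact_force': array([-0.63192946, -0.57581586,  0.04744526]), 'torque': array([0.01550993, 0.01584433, 0.03442928]), 'grip_width': 0.0851480005985129} 0.0187
scene {'mtx': array([[473.87877303,   0.        , 323.79255426],
       [  0.        , 473.87877303, 233.75851683],
       [  0.        ,   0.        ,   1.        ]]), 'T': array([[-0.16424318, -0.63851662,  0.75187811,  1.36222118],
       [ 0.98630447, -0.09464416,  0.13507763,  0.12011998],
       [-0.01508844,  0.76376633,  0.64531646,  0.74057999],
       [ 0.        ,  0.        ,  0.        ,  1.     
[... 256 characters left out ...]
0388, -0.02577287,  0.0113067 ,  0.00233475],
       [ 0.01016606,  0.04396644,  0.99898128,  1.03095316],
       [ 0.        ,  0.        ,  0.        ,  1.        ]])}
wrist {'mtx': array([[333.52509046,   0.        , 330.4477355 ],
       [  0.        , 333.52509046, 237.05188394],
       [  0.        ,   0.        ,   1.        ]]), 'tool_from_camera': array([[-1.47087928e-04, -9.58238696e-01, -2.85969544e-01,
        -7.33183921e-02],
       [ 3.00280041e-06,  2.85969546e-01, -9.58238706e-01,
        -1.42549115e-01],
       [ 9.99999989e-01, -1.41804056e-04, -3.91852686e-05,
         2.26673962e-04],
       [ 0.00000000e+00,  0.00000000e+00,  0.00000000e+00,
         1.00000000e+00]])}
```

View pics/scene0.png

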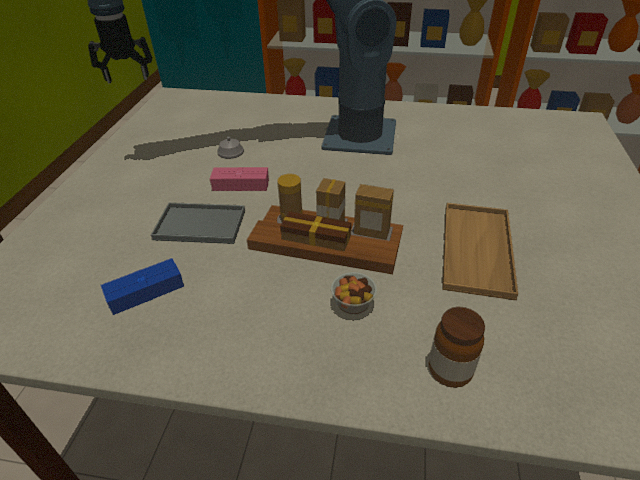

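View pics/top0.png

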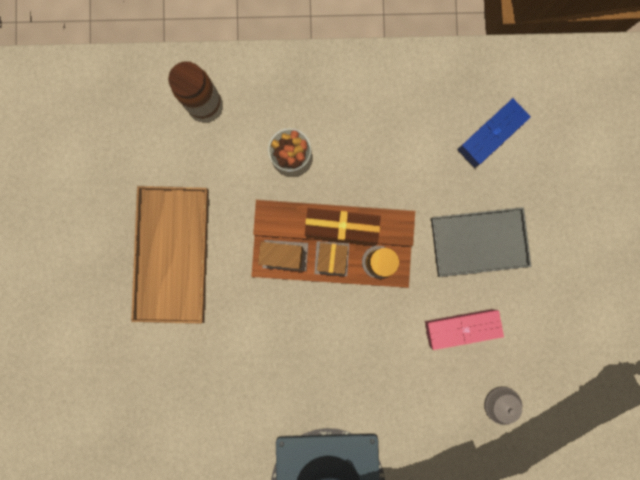

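View pics/wrist0.png

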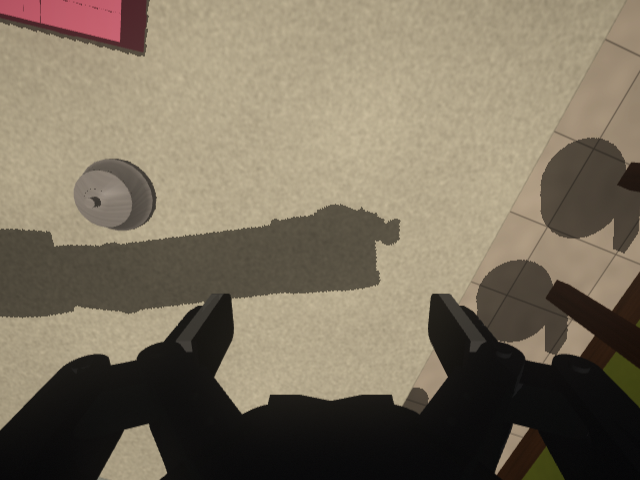

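The top view shows the praline box (dark, crossed brass bands) at (342,226). Look-alikes are the blue box at (495,132) and the pink one at (465,329). The front row is slab (283,256), carton (332,259) and tin (384,262). The side tray is at (171,255), the gift carton at (480,242) and the bowl at (290,150).

```bash
cat > h.py <<'E'
import numpy as np, cv2
from scipy.spatial.transform import Rotation as R
from station import manip, cams
def grab(n):
    s=manip.observe(); d=cams.get_image(n)
    if n=="wrist":
        T=np.eye(4);T[:3,:3]=R.from_quat(s["orientation"]).as_matrix();T[:3,3]=s["tcp_pos"]
        d["T"]=T@d["tool_from_camera"]
    return d
def ray(d,px,z):
    px=np.atleast_2d(np.array(px,float))
    q=np.c_[(px-d["mtx"][[0,1],[2,2]])/d["mtx"][[0,1],[0,1]],np.ones(len(px))]
    v=(q*[1,-1,-1])@d["T"][:3,:3].T
    o=d["T"][:3,3]
    return o+v*((z-o[2])/v[:,2])[:,None]
def proj(d,p):
    p=np.atleast_2d(p); c=(p-d["T"][:3,3])@d["T"][:3,:3]
    return np.c_[d["mtx"][0,2]+d["mtx"][0,0]*c[:,0]/-c[:,2], d["mtx"][1,2]+d["mtx"][1,1]*c[:,1]/c[:,2]]
def save(img,name): cv2.imwrite("pics/"+name,img[:,:,::-1])
E
python3 - <<'E'
from h import *
s=manip.observe(); print(R.from_quat(s["orientation"]).as_matrix().round(3))
d=grab("top"); im=d["img"]
save(cv2.resize(im[190:300,240:430],None,fx=4,fy=4,interpolation=cv2.INTER_CUBIC),"c1.png")
def rect(name,m,z):
    cs,_=cv2.findContours(m.astype(np.uint8),cv2.RETR_EXTERNAL,cv2.CHAIN_APPROX_NONE)
    c=max(cs,key=cv2.contourArea); w=ray(d,c[:,0,:],z)[:,:2].astype(np.float32)
    print(name,cv2.minAreaRect(w),c[:,0].min(0),c[:,0].max(0))
hsv=cv2.cvtColor(im,cv2.COLOR_RGB2HSV)
for p in [(480,242),(171,255),(342,218),(384,262),(270,258),(322,259),(260,215),(600,200)]: print(p,hsv[p[1],p[0]])
E
```

```text
[[-0.932 -0.001  0.362]
 [-0.362  0.001 -0.932]
 [ 0.    -1.    -0.001]]
(480, 242) [ 26  30 120]
(171, 255) [ 15 145 171]
(342, 218) [ 21 169 226]
(384, 262) [ 19 175 219]
(270, 258) [ 15 147 156]
(322, 259) [ 15 151 144]
(260, 215) [ 12 168 155]
(600, 200) [ 21  62 182]
```

View pics/c1.png

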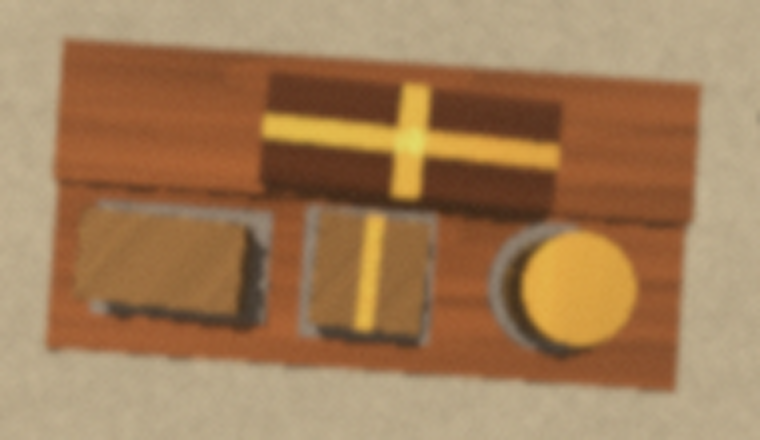

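The crop confirms the target: a dark lid with crossed brass bands, on the back step at crop (410,145). Next I measure everything.

```bash
python3 - <<'E'
from h import *
d=grab("top"); im=d["img"]
hsv=cv2.cvtColor(im,cv2.COLOR_RGB2HSV).astype(int)
def c2p(c): return (np.array(c,float)+.5)/4-.5+[240,190]
def quad(n,c,z):
    w=ray(d,c2p(c),z)[:,:2].astype(np.float32); r=cv2.minAreaRect(w)
    e=w[1]-w[0]
    print(n,"mean",w.mean(0).round(4),"dims",np.linalg.norm(w[1]-w[0]).round(3),np.linalg.norm(w[2]-w[1]).round(3),"edge dir deg from -y",np.degrees(np.arctan2(e[0],-e[1])).round(1))
quad("slab",[(82,206),(250,226),(238,313),(75,294)],.131)
quad("carton",[(314,206),(430,213),(420,338),(308,331)],.131)
quad("pral",[(271,73),(562,102),(552,218),(260,190)],.070)
quad("disp",[(65,40),(700,85),(675,390),(47,348)],.02)
quad("r_sq",[(307,205),(438,212),(428,344),(298,335)],.016)
quad("r_ob",[(98,200),(272,213),(264,325),(90,312)],.016)
print("tin",ray(d,c2p((579,290)),.131), "r", np.linalg.norm(ray(d,c2p((637,290)),.131)-ray(d,c2p((579,290)),.131)))
def rect(name,box,f,z):
    x0,y0,x1,y1=box
    m=np.zeros(im.shape[:2],np.uint8); m[y0:y1,x0:x1]=f(hsv[y0:y1,x0:x1])
    m=cv2.morphologyEx(m,cv2.MORPH_OPEN,np.ones((3,3),np.uint8))
    c=max(cv2.findContours(m,0,1)[0],key=cv2.contourArea)
    w=ray(d,c[:,0,:],z)[:,:2].astype(np.float32)
    print(name,cv2.minAreaRect(w), cv2.boxPoints(cv2.minAreaRect(c)).round())
rect("gift",(420,195,540,290),lambda h:(h[...,1]<45)|(h[...,2]<100),.018)
rect("tray",(120,170,225,340),lambda h:(h[...,1]>95),.018)
rect("bowl",(260,120,320,185),lambda h:(h[...,1]>95)|(h[...,2]<140),.05)
E
```

```text
slab mean [0.4926 0.0791] dims 0.08 0.042 edge dir deg from -y -8.3
carton mean [ 0.4843 -0.0187] dims 0.055 0.059 edge dir deg from -y -4.9
pral mean [ 0.5483 -0.0439] dims 0.149 0.059 edge dir deg from -y -7.2
disp mean [ 0.5155 -0.0243] dims 0.341 0.164 edge dir deg from -y -5.5
r_sq mean [ 0.4843 -0.0213] dims 0.07 0.071 edge dir deg from -y -4.5
r_ob mean [0.4931 0.0783] dims 0.093 0.06 edge dir deg from -y -5.8
tin [[ 0.47305755 -0.11858594  0.131     ]] r 0.027564575353494974
gift ((0.5111734867095947, -0.3416069746017456), (0.12675701081752777, 0.2007979303598404), 4.7831597328186035) [[431. 218.]
 [524. 207.]
 [530. 266.]
 [437. 276.]]
tray ((0.5021732449531555, 0.322734534740448), (0.15407827496528625, 0.2898328900337219), 87.0691909790039) [[131. 321.]
 [136. 184.]
 [209. 187.]
 [203. 324.]]
bowl ((0.7030720710754395, 0.05847907066345215), (0.09687430411577225, 0.08303850889205933), 15.314672470092773) [[265. 138.]
 [303. 126.]
 [317. 170.]
 [278. 182.]]
```

>>> arm_command(
  rows=[
    [0,0,0.08,0.019,0.042,0.007,0.9],
    [0,0,0.08,0.019,0.042,0.007,0.9],
    [0,0,0.08,0.019,0.042,0.007,0.9],
    [0,0,0.08,0.019,0.042,0.007,0.9],
    [0,0,0.08,0.019,0.042,0.007,0.9],
    [0,0,0.08,0.019,0.042,0.007,0.9],
    [0,0,0.08,0.019,0.042,0.007,0.9],
    [0,0,0.08,0.019,0.042,0.007,0.9],
    [0,0,0.08,0.019,0.042,0.007,0.9],
    [0,0,0.08,0.019,0.042,0.007,0.9],
    [0,0,0.08,0.019,0.042,0.007,0.9],
    [0,0,0.08,0.019,0.042,0.007,0.9],
  ],
  grip_force=35,
)

```text
clock: 1.45
tcp_pos: [0.4639, -0.1001, 0.3158]
orientation: [0.437, -0.555, 0.556, -0.437]
contact_force: [-0.2, -1.4, -0.1]
grip_width: 0.0812
```

>>> arm_command(
  rows=[
    [0,0,0.08,0.019,0.042,0.007,0.9],
    [0,0,0.073,0.019,0.042,0.007,0.9],
    [0,0,0,0,0,0,0.9],
    [0,0,0,0,0,0,0.9],
    [0,0,0,0,0,0,0.9],
  ],
)

```text
clock: 1.95
tcp_pos: [0.501, -0.0192, 0.3289]
orientation: [-0.478, 0.522, -0.522, 0.477]
contact_force: [0.0, 0.1, 0.5]
grip_width: 0.081
```

```bash
python3 - <<'E'
from h import *
s=manip.observe(); print(s["tcp_pos"],R.from_quat(s["orientation"]).as_matrix().round(3),s["grip_width"],s["joints"].round(2))
d=grab("wrist"); save(d["img"],"w1.png")
E
```

```text
[ 0.501004   -0.01921359  0.32890714] [[-0.089 -0.001  0.996]
 [-0.996 -0.001 -0.089]
 [ 0.001 -1.    -0.001]] 0.08103087714393224 [ 0.41  0.23 -0.54  1.78  0.13  1.17 -0.26]
```

View pics/w1.png

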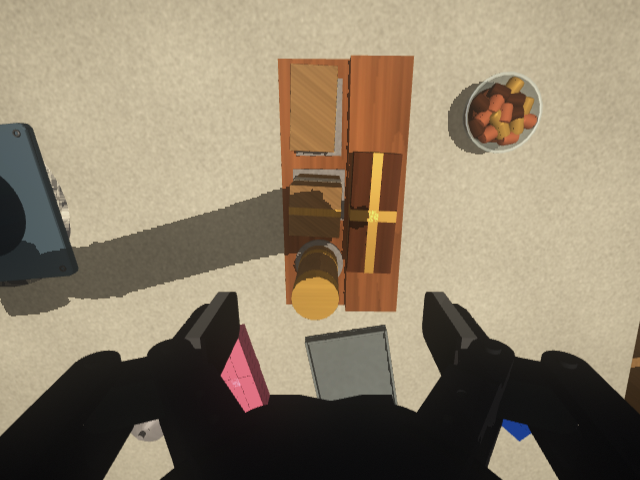

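```bash
python3 - <<'E'
from h import *
d=grab("wrist")
def quad(n,c,z):
    w=ray(d,c,z)[:,:2]; e=w[3]-w[0]+w[2]-w[1]
    print(n,w.mean(0).round(4),"dims",np.linalg.norm(w[1]-w[0]).round(3),np.linalg.norm(w[2]-w[1]).round(3),"long dir from -y",np.degrees(np.arctan2(e[0],-e[1])).round(1))
quad("slab",[(292,64),(338,66),(335,152),(290,150)],.131)
quad("pral",[(355,152),(403,152),(389,273),(350,271)],.070)
quad("carton",[(291,184),(342,184),(340,237),(289,236)],.131)
quad("backstep",[(350,56),(413,56),(396,312),(346,310)],.030)
print("tin",ray(d,(316,298),.131), np.linalg.norm(ray(d,(340,298),.131)-ray(d,(316,298),.131)))
save(cv2.resize(d["img"][40:330,260:430],None,fx=2,fy=2,interpolation=cv2.INTER_CUBIC),"w1c.png")
E
```

```text
slab [0.4942 0.0799] dims 0.042 0.077 long dir from -y -7.7
pral [ 0.553  -0.0432] dims 0.056 0.153 long dir from -y -7.4
carton [ 0.4858 -0.0186] dims 0.052 0.056 long dir from -y -8.0
backstep [ 0.561  -0.0288] dims 0.075 0.34 long dir from -y -5.2
tin [[ 0.47614038 -0.11825899  0.131     ]] 0.027044215044355162
```

View pics/w1c.png

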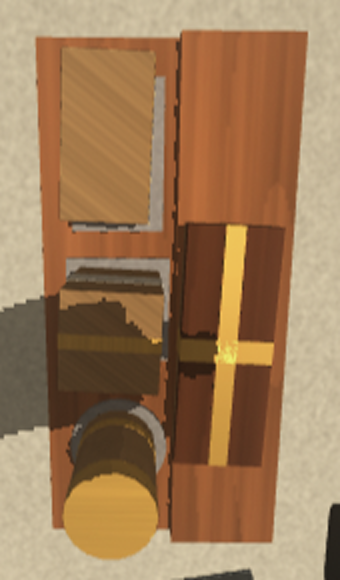

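>>> arm_command(
  rows=[
    [0,0,-0.04,-0.003,0.033,-0.02,0.9],
    [0,0,0,-0.002,0.033,-0.03,0.9],
    [0,0,0,-0.002,0.033,-0.03,0.9],
    [0,0,0,0,0,-0.04,0.9],
    [0,0,0,0,0,-0.04,0.9],
    [0,0,0,0,0,-0.04,0.9],
    [0,0,0,0,0,-0.03,0.9],
    [0,0,0,0,0,-0.014,0.9],
    [0,0,0,0,0,0,0.9],
    [0,0,0,0,0,0,0.9],
  ],
)

```text
clock: 3.05
tcp_pos: [0.4954, 0.081, 0.0863]
orientation: [0.467, -0.531, 0.531, -0.467]
contact_force: [0.1, 1.1, -0.1]
grip_width: 0.0812
```

>>> arm_command(
  rows=[
    [0,0,0,0,0,0,0],
    [0,0,0,0,0,0,-0.3],
    [0,0,0,0,0,0,-0.5],
    [0,0,0,0,0,0,-0.5],
    [0,0,0,0,0,0,-0.5],
    [0,0,0,0,0,0,-0.5],
  ],
)

```text
clock: 3.65
tcp_pos: [0.495, 0.0812, 0.0864]
orientation: [0.467, -0.53, 0.531, -0.467]
contact_force: [-2.0, -0.1, 7.3]
grip_width: 0.0435
```

```bash
python3 - <<'E'
from h import *
s=manip.observe(); print(s["tcp_pos"],s["grip_width"],s["contact_force"].round(1))
a=grab("wrist")["img"];b=grab("scene")["img"][150:290,200:460]
save(np.hstack([cv2.resize(a,(400,300)),cv2.resize(b,(400,300))]),"g1.png")
E
```

```text
[0.49497526 0.08122692 0.08637512] 0.043535082898767605 [-2.  -0.1  7.3]
```

View pics/g1.png

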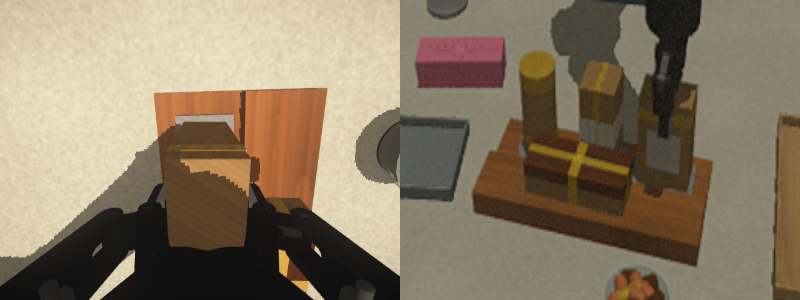

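>>> arm_command(
  rows=[
    [0,0,0,0,0,0.01,-0.5],
    [0,0,0,0,0,0.025,-0.5],
    [0,0,0,0,0,0.025,-0.5],
    [0,0,0,0.006,0.014,0,-0.5],
    [0,0,0,0.012,0.029,0,-0.5],
    [0,0,0,0.014,0.032,0,-0.5],
    [0,0,0,0.014,0.032,0,-0.5],
    [0,0,0,0.014,0.032,0,-0.5],
    [0,0,0,0.014,0.032,0,-0.5],
    [0,0,0,0.014,0.032,0,-0.5],
    [0,0,0,0.01,0.022,0,-0.5],
    [0,0,0,0.005,0.013,0,-0.5],
  ],
)

```text
clock: 4.95
tcp_pos: [0.5971, 0.3228, 0.1444]
orientation: [-0.468, 0.531, -0.53, 0.468]
contact_force: [0.7, -0.4, -2.6]
grip_width: 0.044
```

>>> arm_command(
  rows=[
    [0,0,0,0,0,0,-0.5],
    [0,0,0,0,0,0,-0.5],
    [0,0,0,0,0,-0.01,-0.5],
    [0,0,0,0,0,-0.02,-0.5],
  ],
)

```text
clock: 5.35
tcp_pos: [0.5986, 0.3185, 0.1159]
orientation: [0.466, -0.531, 0.532, -0.468]
contact_force: [0.5, 0.2, -2.2]
grip_width: 0.0439
```

```bash
python3 - <<'E'
from h import *
s=manip.observe(); print(s["tcp_pos"],s["grip_width"],s["contact_force"].round(1))
b=grab("scene")["img"];a=grab("top")["img"]
save(np.hstack([cv2.resize(a[150:350,100:367],(400,300)),cv2.resize(b[130:330,300:567],(400,300))]),"g2.png")
E
```

```text
[0.59861381 0.31848193 0.11590345] 0.043915294831823305 [ 0.5  0.2 -2.2]
```

View pics/g2.png

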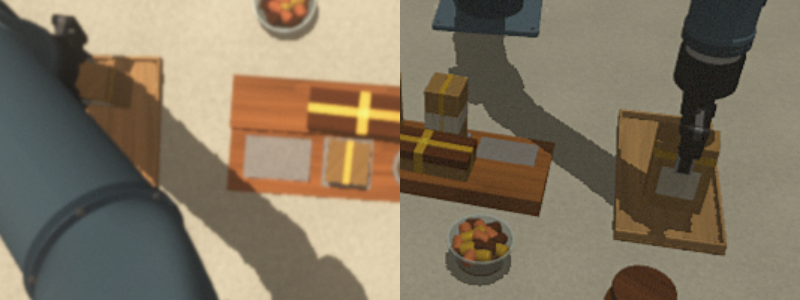

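>>> arm_command(
  rows=[
    [0,0,0,0,0,-0.02,-0.5],
    [0,0,0,0,0,-0.01,-0.5],
    [0,0,0,0,0,-0.005,-0.5],
    [0,0,0,0,0,-0.003,-0.5],
    [0,0,0,0,0,0,-0.5],
  ],
)

```text
clock: 5.95
tcp_pos: [0.5976, 0.3192, 0.0774]
orientation: [0.467, -0.531, 0.531, -0.467]
contact_force: [0.3, -1.1, -1.3]
grip_width: 0.0439
```

>>> arm_command(
  rows=[
    [0,0,0,0,0,-0.001,-0.5],
    [0,0,0,0,0,-0.001,-0.5],
    [0,0,0,0,0,0,-0.5],
  ],
)

```text
clock: 6.25
tcp_pos: [0.5977, 0.3193, 0.0756]
orientation: [0.467, -0.531, 0.531, -0.467]
contact_force: [-0.0, -0.0, -1.7]
grip_width: 0.0437
```

>>> arm_command(
  rows=[
    [0,0,0,0,0,0,-0.2],
    [0,0,0,0,0,0,0.2],
    [0,0,0,0,0,0,0.6],
    [0,0,0,0,0,0,0.7],
    [0,0,0,0,0,0.01,0.7],
    [0,0,0,0,0,0.03,0.7],
    [0,0,0,0,0,0.04,0.7],
    [0,0,0,0,0,0.045,0.7],
    [0,0,0,-0.008,-0.03,0.04,0.9],
    [0,0,0,-0.015,-0.045,0.01,0.9],
    [0,0,0,-0.015,-0.045,0,0.9],
    [0,0,0,-0.015,-0.045,0,0.9],
  ],
)

```text
clock: 7.45
tcp_pos: [0.5443, 0.1532, 0.2512]
orientation: [0.467, -0.53, 0.531, -0.468]
contact_force: [1.7, -1.3, 0.5]
grip_width: 0.081
```

>>> arm_command(
  rows=[
    [0,0,0,-0.015,-0.045,0,0.9],
    [0,0,0,-0.015,-0.045,0,0.9],
    [0,0,0,-0.015,-0.045,0,0.9],
    [0,0,0,-0.014,-0.038,0,0.9],
    [0,0,0,0,0,0,0.9],
    [0,0,0,0,0,0,0.9],
    [0,0,0,0,0,0,0.9],
  ],
)

```text
clock: 8.15
tcp_pos: [0.4862, -0.017, 0.2504]
orientation: [0.467, -0.53, 0.53, -0.468]
contact_force: [-0.0, -0.1, 0.2]
grip_width: 0.0813
```

```bash
python3 - <<'E'
from h import *
s=manip.observe(); print(s["tcp_pos"],s["grip_width"],s["contact_force"].round(1))
b=grab("scene")["img"];a=grab("wrist")["img"]
save(a,"w2.png"); save(b,"s2.png")
E
```

```text
[ 0.4862004  -0.01700786  0.25042662] 0.0812785570374103 [-0.  -0.1  0.2]
```

View pics/w2.png

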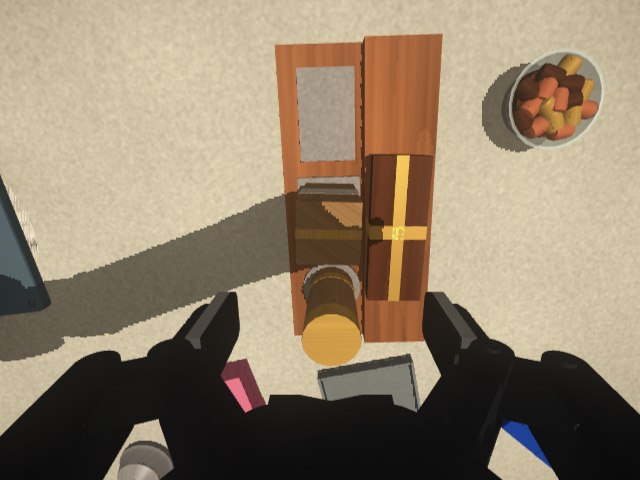

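View pics/s2.png

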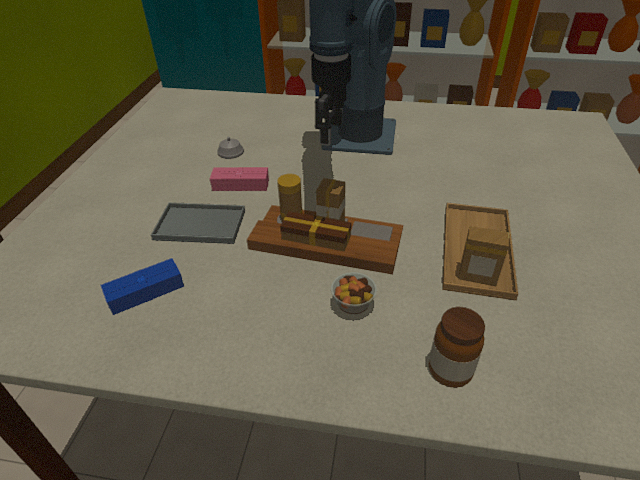

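```bash
python3 - <<'E'
from h import *
d=grab("wrist")
def quad(n,c,z):
    w=ray(d,c,z)[:,:2]; e=w[3]-w[0]+w[2]-w[1]
    print(n,w.mean(0).round(4),"dims",np.linalg.norm(w[1]-w[0]).round(3),np.linalg.norm(w[2]-w[1]).round(3),"long dir from -y",np.degrees(np.arctan2(e[0],-e[1])).round(1))
quad("r_ob",[(296.5,67),(354,66),(356,162),(300,161.5)],.016)
quad("pral",[(371,155),(432,154.5),(425,301),(366.5,300)],.070)
quad("carton",[(297,194),(363,193),(361,268),(293,266)],.131)
quad("backstep",[(365,37),(441,34.5),(428,342),(363.5,341.5)],.030)
print("tin",ray(d,(331.5,339),.131), np.linalg.norm(ray(d,(361,339),.131)-ray(d,(331.5,339),.131)))
save(cv2.resize(d["img"][170:370,270:450],None,fx=3,fy=3,interpolation=cv2.INTER_CUBIC),"w2c.png")
E
```

```text
r_ob [0.4945 0.0779] dims 0.059 0.096 long dir from -y -5.5
pral [ 0.5523 -0.0435] dims 0.057 0.152 long dir from -y -6.0
carton [ 0.4851 -0.017 ] dims 0.052 0.063 long dir from -y -9.4
backstep [ 0.5616 -0.0287] dims 0.073 0.34 long dir from -y -5.1
tin [[ 0.4751996  -0.11710507  0.131     ]] 0.026559171485325824
```

View pics/w2c.png

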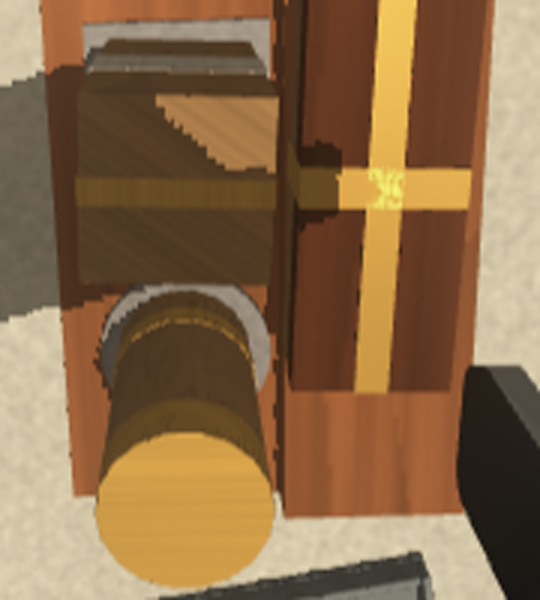

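>>> arm_command(
  rows=[
    [0,0,0,-0.001,-0.002,-0.02,0.9],
    [0,0,0,0,0,-0.04,0.9],
    [0,0,0,0,0,-0.04,0.9],
    [0,0,0,0,0,-0.04,0.9],
    [0,0,0,0,0,-0.018,0.9],
    [0,0,0,0,0,-0.006,0.9],
    [0,0,0,0,0,0,0.9],
    [0,0,0,0,0,0,0.4],
    [0,0,0,0,0,0,0],
    [0,0,0,0,0,0,-0.2],
    [0,0,0,0,0,0,-0.2],
    [0,0,0,0,0,0,-0.2],
  ],
)

```text
clock: 9.5
tcp_pos: [0.4854, -0.0203, 0.0871]
orientation: [0.467, -0.53, 0.531, -0.468]
contact_force: [-2.5, 0.1, 6.4]
grip_width: 0.0539
```

>>> arm_command(
  rows=[
    [0,0,0,0,0,0.01,-0.2],
    [0,0,0,0,0,0.025,-0.2],
    [0,0,0,0,0.01,0.025,-0.2],
    [0,0,0,0.002,0.03,0,-0.2],
    [0,0,0,0.003,0.045,0,-0.2],
    [0,0,0,0.003,0.045,0,-0.2],
    [0,0,0,0.003,0.045,0,-0.2],
    [0,0,0,0.003,0.045,0,-0.2],
    [0,0,0,0.003,0.045,0,-0.2],
    [0,0,0,0.003,0.045,0,-0.2],
    [0,0,0,0,0.022,0,-0.2],
    [0,0,0,0,0.011,0,-0.2],
  ],
)

```text
clock: 10.7
tcp_pos: [0.5038, 0.3256, 0.1466]
orientation: [-0.468, 0.53, -0.529, 0.469]
contact_force: [0.3, -1.0, -3.5]
grip_width: 0.0536
```

>>> arm_command(
  rows=[
    [0,0,0,0,0,0,-0.2],
    [0,0,0,0,0,-0.015,-0.2],
    [0,0,0,0,0,-0.025,-0.2],
    [0,0,0,0,0,-0.018,-0.2],
    [0,0,0,0,0,-0.01,-0.2],
    [0,0,0,0,0,0,-0.2],
    [0,0,0,0,0,0,-0.2],
  ],
)

```text
clock: 11.4
tcp_pos: [0.505, 0.3212, 0.0775]
orientation: [0.467, -0.531, 0.531, -0.467]
contact_force: [0.0, -0.2, -1.9]
grip_width: 0.0534
```

Set down, release and lift, then go to the tin.

>>> arm_command(
  rows=[
    [0,0,0,0,0,-0.0015,-0.2],
    [0,0,0,0,0,0,-0.2],
    [0,0,0,0,0,0,0.1],
    [0,0,0,0,0,0,0.4],
    [0,0,0,0,0,0,0.6],
    [0,0,0,0,0,0,0.6],
    [0,0,0,0,0,0.01,0.6],
    [0,0,0,0,0,0.03,0.6],
    [0,0,0,0,0,0.04,0.6],
    [0,0,0,0,0,0.045,0.6],
    [0,0,0,-0.001,-0.03,0.04,0.9],
    [0,0,0,-0.003,-0.045,0.01,0.9],
  ],
)

```text
clock: 12.6
tcp_pos: [0.5021, 0.2514, 0.2571]
orientation: [0.465, -0.529, 0.53, -0.472]
contact_force: [1.0, -0.8, 0.1]
grip_width: 0.0809
```

>>> arm_command(
  rows=[
    [0,0,0,-0.003,-0.046,0,0.9],
    [0,0,0,-0.003,-0.046,0,0.9],
    [0,0,0,-0.003,-0.046,0,0.9],
    [0,0,0,-0.003,-0.046,0,0.9],
    [0,0,0,-0.003,-0.046,0,0.9],
    [0,0,0,-0.003,-0.046,0,0.9],
    [0,0,0,-0.003,-0.046,0,0.9],
    [0,0,0,-0.003,-0.03,0,0.9],
    [0,0,0,-0.003,-0.012,0,0.9],
    [0,0,0,0,0,0,0.9],
    [0,0,0,0,0,0,0.9],
    [0,0,0,0,0,0,0.9],
  ],
)

```text
clock: 13.8
tcp_pos: [0.4741, -0.1142, 0.2515]
orientation: [-0.468, 0.53, -0.53, 0.468]
contact_force: [-0.7, -0.0, -0.3]
grip_width: 0.0811
```

```bash
python3 - <<'E'
from h import *
s=manip.observe(); print(s["tcp_pos"],s["grip_width"],s["contact_force"].round(1))
b=grab("scene")["img"];a=grab("wrist")["img"]
save(a,"w3.png"); save(b,"s3.png")
E
```

```text
[ 0.47406042 -0.11420717  0.25153073] 0.08108810981839595 [-0.7 -0.  -0.3]
```

View pics/w3.png

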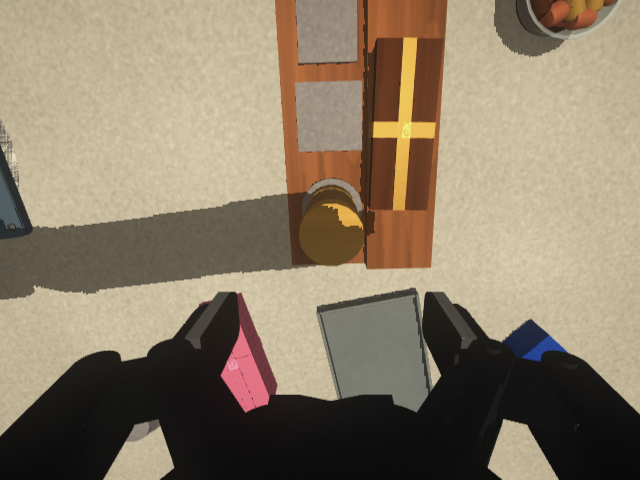

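View pics/s3.png

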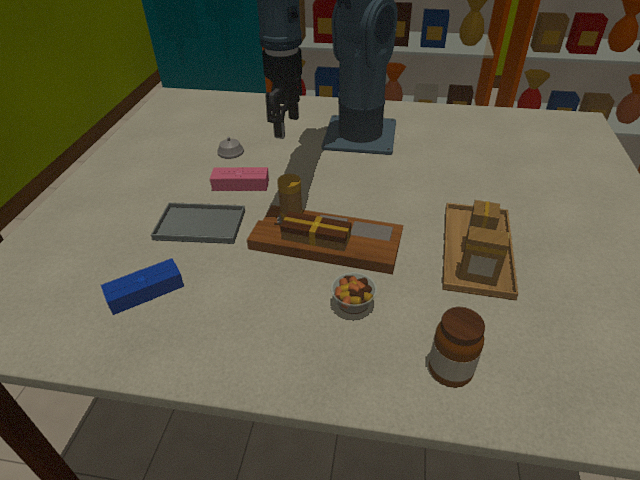

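```bash
python3 - <<'E'
from h import *
d=grab("wrist")
def quad(n,c,z):
    w=ray(d,c,z)[:,:2]; e=w[3]-w[0]+w[2]-w[1]
    print(n,w.mean(0).round(4),"dims",np.linalg.norm(w[1]-w[0]).round(3),np.linalg.norm(w[2]-w[1]).round(3),"long dir from -y",np.degrees(np.arctan2(e[0],-e[1])).round(1))
quad("r_sq",[(297,82),(361.5,80.5),(362,151.5),(298.5,152)],.016)
quad("pral",[(376,39),(445,38),(434,210.5),(370,209.5)],.070)
print("tin",ray(d,(332,233),.131), np.linalg.norm(ray(d,(364,233),.131)-ray(d,(332,233),.131)))
E
```

```text
r_sq [ 0.4853 -0.0219] dims 0.067 0.071 long dir from -y -6.3
pral [ 0.5536 -0.0446] dims 0.059 0.151 long dir from -y -6.4
tin [[ 0.4755496  -0.11702523  0.131     ]] 0.02622681506669041
```

>>> arm_command(
  rows=[
    [0,0,0,0.0015,-0.0035,-0.02,0.9],
    [0,0,0,0,0,-0.04,0.9],
    [0,0,0,0,0,-0.04,0.9],
    [0,0,0,0,0,-0.04,0.9],
    [0,0,0,0,0,-0.018,0.9],
    [0,0,0,0,0,-0.007,0.9],
    [0,0,0,0,0,0,0.9],
    [0,0,0,0,0,0,0.4],
    [0,0,0,0,0,0,0],
    [0,0,0,0,0,0,-0.2],
    [0,0,0,0,0,0,-0.2],
    [0,0,0,0,0,0,-0.2],
  ],
)

```text
clock: 15.15
tcp_pos: [0.4759, -0.1201, 0.0877]
orientation: [0.467, -0.53, 0.531, -0.468]
contact_force: [-1.5, 0.3, 6.6]
grip_width: 0.0533
```

>>> arm_command(
  rows=[
    [0,0,0,0,0,0.01,-0.2],
    [0,0,0,0,0,0.025,-0.2],
    [0,0,0,0,0.01,0.025,-0.2],
    [0,0,0,-0.006,0.03,0,-0.2],
    [0,0,0,-0.012,0.046,0,-0.2],
    [0,0,0,-0.012,0.046,0,-0.2],
    [0,0,0,-0.012,0.046,0,-0.2],
    [0,0,0,-0.012,0.046,0,-0.2],
    [0,0,0,-0.012,0.046,0,-0.2],
    [0,0,0,0,0.046,0,-0.2],
    [0,0,0,0,0.046,0,-0.2],
    [0,0,0,0,0.046,0,-0.2],
  ],
)

```text
clock: 16.35
tcp_pos: [0.4091, 0.2898, 0.1473]
orientation: [0.467, -0.53, 0.531, -0.468]
contact_force: [0.1, -0.3, -2.3]
grip_width: 0.0534
```

>>> arm_command(
  rows=[
    [0,0,0,0,0.026,0,-0.2],
    [0,0,0,0,0.012,0,-0.2],
    [0,0,0,0,0,0,-0.2],
    [0,0,0,0,0,0,-0.2],
  ],
)

```text
clock: 16.75
tcp_pos: [0.4094, 0.3242, 0.1463]
orientation: [0.467, -0.531, 0.531, -0.466]
contact_force: [-0.0, -1.2, -1.6]
grip_width: 0.0537
```

```bash
python3 - <<'E'
from h import *
s=manip.observe(); print(s["tcp_pos"],s["grip_width"],s["contact_force"].round(1),s["joints"].round(2))
b=grab("scene")["img"];a=grab("wrist")["img"]
save(np.hstack([cv2.resize(a,(400,300)),cv2.resize(b[130:330,350:617],(400,300))]),"g4.png")
E
```

```text
[0.4093886  0.32417342 0.14625127] 0.05372643644558907 [-0.  -1.2 -1.6] [-0.37  0.49 -0.49  1.92  0.31  0.81 -1.16]
```

View pics/g4.png

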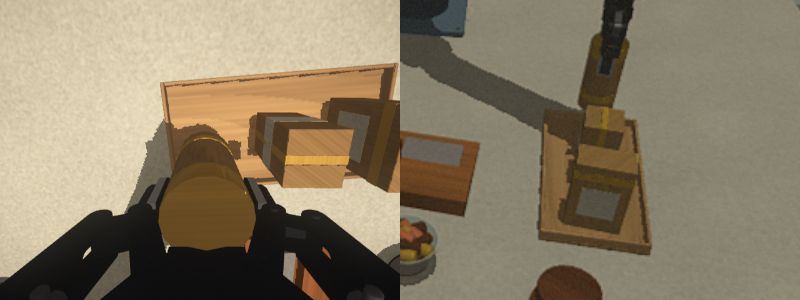

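>>> arm_command(
  rows=[
    [0,0,0,0,0,-0.015,-0.2],
    [0,0,0,0,0,-0.025,-0.2],
    [0,0,0,0,0,-0.018,-0.2],
    [0,0,0,0,0,-0.009,-0.2],
    [0,0,0,0,0,0,-0.2],
    [0,0,0,0,0,0,-0.2],
  ],
)

```text
clock: 17.45
tcp_pos: [0.4093, 0.3259, 0.0793]
orientation: [0.467, -0.531, 0.531, -0.467]
contact_force: [0.6, -0.2, -2.0]
grip_width: 0.0534
```

>>> arm_command(
  rows=[
    [0,0,0,0,0,-0.0025,-0.2],
    [0,0,0,0,0,0,-0.2],
    [0,0,0,0,0,0,0.1],
    [0,0,0,0,0,0,0.4],
    [0,0,0,0,0,0,0.6],
    [0,0,0,0,0,0,0.6],
    [0,0,0,0,0,0.01,0.6],
    [0,0,0,0,0,0.03,0.6],
    [0,0,0,0,0,0.04,0.6],
    [0,0,0,0,0,0.045,0.6],
    [0,0,0,0.01,-0.026,0.04,0.9],
    [0,0,0,0.016,-0.042,0.008,0.9],
  ],
)

```text
clock: 18.65
tcp_pos: [0.4362, 0.2621, 0.2556]
orientation: [0.465, -0.529, 0.529, -0.472]
contact_force: [1.7, -0.5, -0.3]
grip_width: 0.0816
```

>>> arm_command(
  rows=[
    [0,0,0,0.017,-0.044,0,0.9],
    [0,0,0,0.017,-0.044,0,0.9],
    [0,0,0,0.017,-0.044,0,0.9],
    [0,0,0,0.017,-0.044,0,0.9],
    [0,0,0,0.017,-0.044,0,0.9],
    [0,0,0,0.017,-0.044,0,0.9],
    [0,0,0.02,0.012,-0.028,0,0.9],
    [0,0,0,0.004,-0.01,0,0.9],
    [0,0,0,0,0,0,0.9],
    [0,0,0,0,0,0,0.9],
  ],
)

```text
clock: 19.65
tcp_pos: [0.5527, -0.042, 0.2501]
orientation: [-0.473, 0.526, -0.525, 0.473]
contact_force: [-1.0, 0.8, 0.4]
grip_width: 0.0812
```

```bash
python3 - <<'E'
from h import *
s=manip.observe(); print(s["tcp_pos"],s["grip_width"],s["contact_force"].round(1))
b=grab("scene")["img"];a=grab("wrist")["img"]
save(a,"w5.png"); save(b,"s5.png"); save(grab("top")["img"],"t5.png")
E
```

```text
[ 0.55273406 -0.04201762  0.25008883] 0.08122475790365342 [-1.   0.8  0.4]
```

View pics/w5.png

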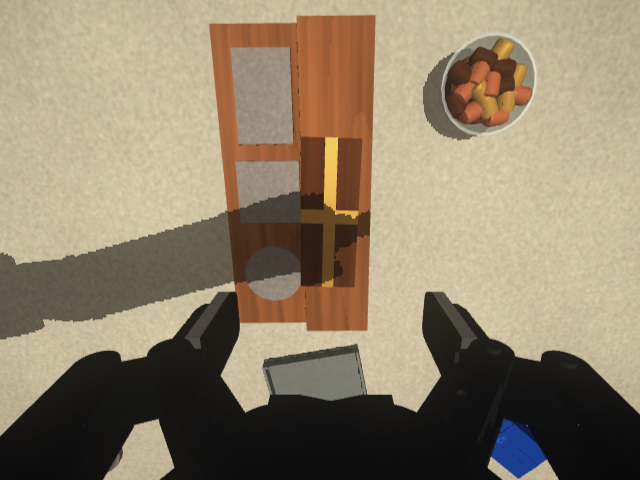

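View pics/s5.png

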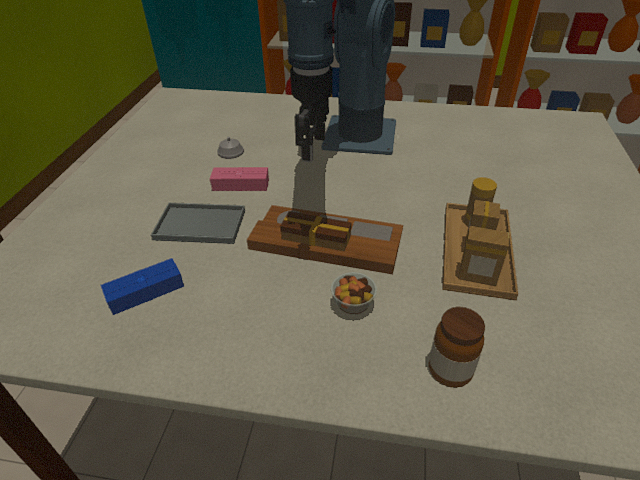

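View pics/t5.png

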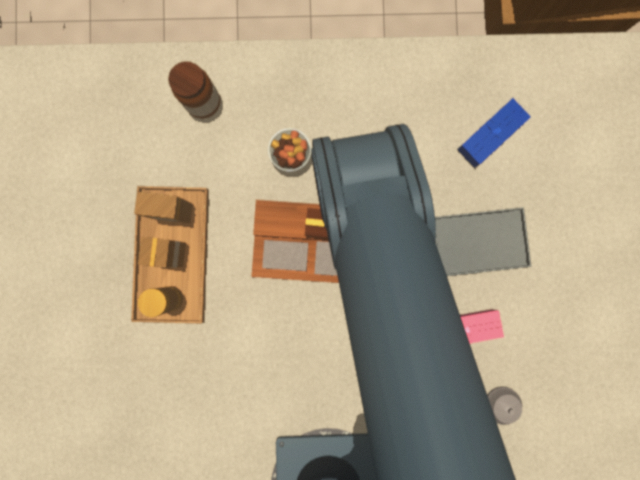

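```bash
python3 - <<'E'
from h import *
d=grab("wrist")
def quad(n,c,z):
    w=ray(d,c,z)[:,:2]; e=w[3]-w[0]+w[2]-w[1]
    print(n,w.mean(0).round(4),"dims",np.linalg.norm(w[1]-w[0]).round(3),np.linalg.norm(w[2]-w[1]).round(3),"long dir from -y",np.degrees(np.arctan2(e[0],-e[1])).round(1))
quad("pral",[(303,137),(362.5,137.5),(355,288),(300.5,286.5)],.070)
quad("r_sq",[(236,160.5),(298,160.5),(301,222),(240,222)],.016)
quad("r_ob",[(231.5,47),(291,46.5),(293,144),(238.5,144)],.016)
print("r_round",ray(d,(273.5,273.5),.016), np.linalg.norm(ray(d,(246,273.5),.016)-ray(d,(301,273.5),.016)))
save(cv2.resize(d["img"][120:340,190:410],None,fx=2.7,fy=2.7,interpolation=cv2.INTER_CUBIC),"w5c.png")
E
```

```text
pral [ 0.5527 -0.0446] dims 0.055 0.152 long dir from -y -7.8
r_sq [ 0.4852 -0.021 ] dims 0.068 0.07 long dir from -y -5.7
r_ob [0.4953 0.0781] dims 0.06 0.095 long dir from -y -6.4
r_round [[ 0.47538022 -0.11996833  0.016     ]] 0.06698759739677818
```

View pics/w5c.png

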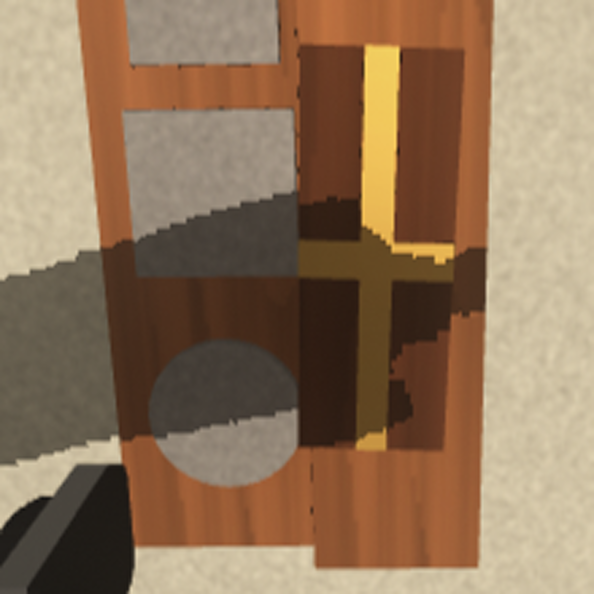

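>>> arm_command(
  rows=[
    [0,0,-0.01,0,-0.0025,-0.02,0.9],
    [0,0,0,0,0,-0.04,0.9],
    [0,0,0,0,0,-0.04,0.9],
    [0,0,0,0,0,-0.04,0.9],
    [0,0,0,0,0,-0.04,0.9],
    [0,0,0,0,0,-0.022,0.9],
    [0,0,0,0,0,-0.012,0.9],
    [0,0,0,0,0,0,0.9],
    [0,0,0,0,0,0,0.9],
  ],
)

```text
clock: 20.75
tcp_pos: [0.554, -0.046, 0.0368]
orientation: [0.47, -0.528, 0.529, -0.47]
contact_force: [-0.6, -0.4, 0.9]
grip_width: 0.0812
```

>>> arm_command(
  rows=[
    [0,0,0,0,0,0,0.4],
    [0,0,0,0,0,0,0],
    [0,0,0,0,0,0,-0.2],
    [0,0,0,0,0,0,-0.2],
    [0,0,0,0,0,0,-0.2],
  ],
  grip_force=45,
)

```text
clock: 21.25
tcp_pos: [0.5537, -0.0465, 0.0372]
orientation: [0.47, -0.528, 0.529, -0.47]
contact_force: [-2.6, 0.6, 6.8]
grip_width: 0.0554
```

>>> arm_command(
  rows=[
    [0,0,0,0,0,0.01,-0.2],
    [0,0,0,0,0,0.025,-0.2],
    [0,0,0,0,0,0.02,-0.2],
    [0,0,0.025,-0.0025,-0.018,0,-0.2],
    [0,0,0.025,-0.0063,-0.0435,0,-0.2],
    [0,0,0.025,-0.0063,-0.0435,0,-0.2],
    [0,0,0.025,-0.0063,-0.0435,0,-0.2],
    [0,0,0.025,-0.0063,-0.0435,0,-0.2],
    [0,0,0.025,-0.0063,-0.0435,0,-0.2],
    [0,0,0.025,-0.0063,-0.0435,0,-0.2],
    [0,0,0.025,-0.0025,-0.018,0,-0.2],
    [0,0,0,0,0,0,-0.2],
  ],
)

```text
clock: 22.45
tcp_pos: [0.5084, -0.3486, 0.0914]
orientation: [0.52, -0.48, 0.481, -0.518]
contact_force: [-1.0, 0.2, -2.8]
grip_width: 0.0554
```

>>> arm_command(
  rows=[
    [0,0,0,0,0,0,-0.2],
    [0,0,0,0,0,0,-0.2],
    [0,0,0,0,0,0,-0.2],
  ],
)

```text
clock: 22.75
tcp_pos: [0.511, -0.3417, 0.091]
orientation: [-0.521, 0.478, -0.478, 0.521]
contact_force: [0.1, 0.1, -3.2]
grip_width: 0.0553
```

```bash
python3 - <<'E'
from h import *
s=manip.observe(); print(s["tcp_pos"],s["grip_width"],s["contact_force"].round(1),R.from_quat(s["orientation"]).as_matrix()[:,2])
b=grab("scene")["img"];a=grab("wrist")["img"]
save(a,"w6.png"); save(cv2.resize(b[130:330,100:367],(800,600)),"s6.png")
E
```

```text
[ 0.51096356 -0.34170106  0.09102855] 0.055302868266416824 [ 0.1  0.1 -3.2] [9.96361099e-01 8.52317685e-02 3.25022708e-04]
```

View pics/w6.png

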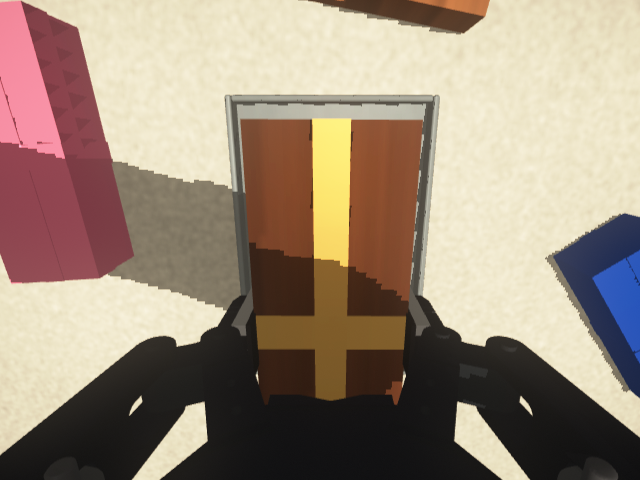

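View pics/s6.png

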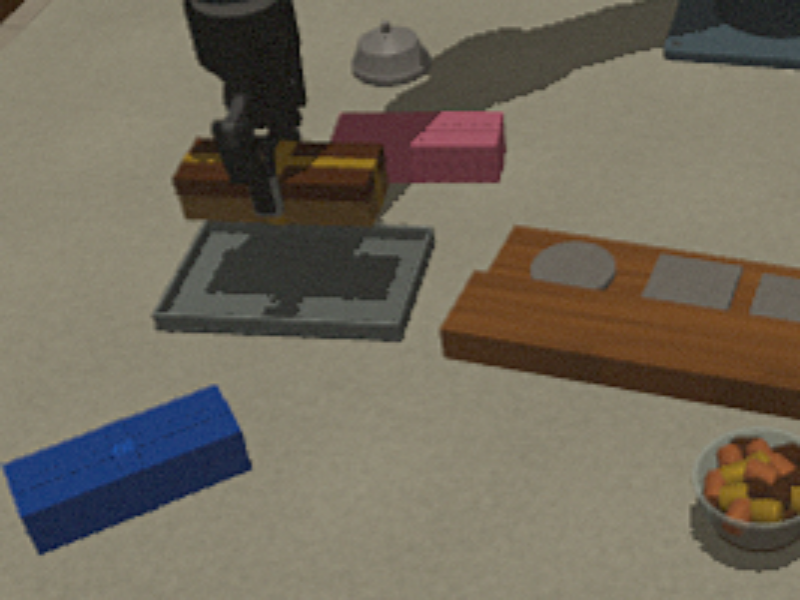

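```bash
python3 - <<'E'
from h import *
d=grab("wrist")
w=ray(d,[(227,97),(439,97)],.018); print(w)
u=(w[1]-w[0]);print(np.linalg.norm(u)); u/=np.linalg.norm(u)
print("gift centre", w.mean(0)+0.1*np.array([u[1],-u[0],0]), np.degrees(np.arctan2(u[1],u[0])))
p=ray(d,[(241,120),(424,120)],.070+.0538); print(p,p.mean(0)+.075*np.array([u[1],-u[0],0]))
E
```

```text
[[ 0.44147005 -0.25184991  0.018     ]
 [ 0.56805407 -0.24108851  0.018     ]]
0.12704063681823188
gift centre [ 0.5132329  -0.34610979  0.018     ] 4.859255704266942
[[ 0.47716159 -0.26702115  0.1238    ]
 [ 0.53381781 -0.26220227  0.1238    ]] [ 0.51184283 -0.33934214  0.1238    ]
```

>>> arm_command(
  rows=[
    [0,0,0,0,-0.003,-0.015,-0.2],
    [0,0,0,0,0,-0.025,-0.2],
    [0,0,0,0,0,-0.02,-0.2],
    [0,0,0,0,0,-0.012,-0.2],
    [0,0,0,0,0,-0.005,-0.2],
    [0,0,0,0,0,0,-0.2],
    [0,0,0,0,0,0,-0.2],
  ],
)

```text
clock: 23.6
tcp_pos: [0.511, -0.3467, 0.0144]
orientation: [-0.52, 0.478, -0.479, 0.52]
contact_force: [-0.2, -0.1, -3.1]
grip_width: 0.0552
```

>>> arm_command(
  rows=[
    [0,0,0,0,0,-0.0015,-0.2],
    [0,0,0,0,0,-0.0015,-0.2],
    [0,0,0,0,0,0,-0.2],
    [0,0,0,0,0,0,-0.2],
  ],
)

```text
clock: 24.0
tcp_pos: [0.5108, -0.3467, 0.0112]
orientation: [-0.52, 0.478, -0.479, 0.52]
contact_force: [0.4, -0.1, -1.3]
grip_width: 0.0556
```

>>> arm_command(
  rows=[
    [0,0,0,0,0,0,0],
    [0,0,0,0,0,0,0.3],
    [0,0,0,0,0,0,0.6],
    [0,0,0,0,0,0,0.6],
    [0,0,0,0,0,0,0.6],
    [0,0,0,0,0,0.01,0.6],
    [0,0,0,0,0,0.02,0.6],
    [0,0,0,0,0,0.04,0.6],
    [0,0,0,0,0,0.045,0.6],
    [0,0,0,0,0,0.045,0.6],
    [0,0,0,0,0,0.045,0.9],
    [0,0,0,0,0,0.035,0.9],
  ],
)

```text
clock: 25.2
tcp_pos: [0.5109, -0.3465, 0.2547]
orientation: [-0.52, 0.478, -0.48, 0.521]
contact_force: [0.8, -0.2, 0.0]
grip_width: 0.0811
```

```bash
python3 - <<'E'
from h import *
s=manip.observe(); print(s["tcp_pos"],s["grip_width"],s["contact_force"].round(1))
b=grab("scene")["img"];a=grab("wrist")["img"]
save(a,"w7.png"); save(b,"s7.png")
E
```

```text
[ 0.51085738 -0.3464972   0.2547031 ] 0.08110213088417018 [ 0.8 -0.2  0. ]
```

View pics/w7.png

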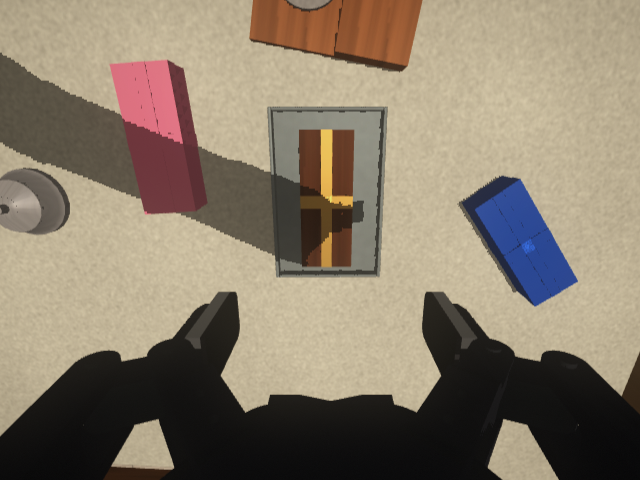

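View pics/s7.png

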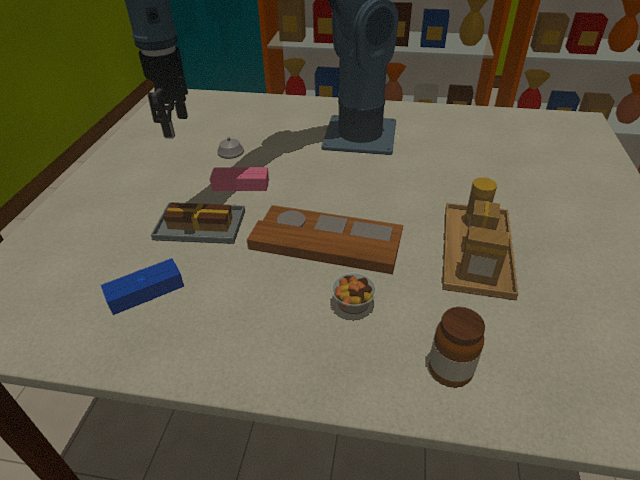

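```bash
python3 - <<'E'
from h import *
d=grab("wrist")
p=ray(d,[(299,130),(354,130),(352,266),(300,265)],.044)[:,:2]
g=ray(d,[(268,108),(387,107),(379,276),(277,276)],.018)[:,:2]
for w in (p,g):
    e=w[3]-w[0]+w[2]-w[1]; print(w.mean(0).round(4),np.linalg.norm(w[1]-w[0]).round(3),np.linalg.norm(w[2]-w[1]).round(3),np.degrees(np.arctan2(e[0],-e[1])).round(1))
E
```

```text
[ 0.5106 -0.343 ] 0.056 0.148 4.4
[ 0.5123 -0.3435] 0.127 0.196 4.8
```

>>> arm_command(
  rows=[
    [0,0,-0.02,-0.005,0.02,0,0.9],
    [0,0,-0.02,-0.007,0.045,0,0.9],
    [0,0,-0.02,-0.007,0.045,0,0.9],
    [0,0,-0.02,-0.007,0.045,0,0.9],
    [0,0,-0.02,-0.007,0.045,0,0.9],
    [0,0,-0.02,-0.007,0.045,0,0.9],
    [0,0,-0.02,-0.007,0.045,0,0.9],
    [0,0,-0.02,-0.007,0.045,0,0.9],
    [0,0,-0.02,-0.007,0.045,0,0.9],
    [0,0,-0.02,-0.007,0.045,0,0.9],
    [0,0,0,-0.007,0.045,0,0.9],
    [0,0,0,-0.007,0.045,0,0.9],
  ],
)

```text
clock: 26.55
tcp_pos: [0.427, 0.1698, 0.2502]
orientation: [-0.47, 0.528, -0.528, 0.469]
contact_force: [0.8, 1.1, 0.7]
grip_width: 0.0814
```

>>> arm_command(
  rows=[
    [0,0,0,-0.007,0.045,0,0.9],
    [0,0,0,-0.007,0.045,0,0.9],
    [0,0,0,-0.006,0.045,0,0.9],
    [0,0,0,0,0.022,0,0.9],
    [0,0,0,0,0,0,0.9],
    [0,0,0,0,0,0,0.9],
    [0,0,0,0,0,0,0.9],
  ],
)

```text
clock: 27.25
tcp_pos: [0.4085, 0.3239, 0.2501]
orientation: [0.47, -0.528, 0.529, -0.469]
contact_force: [0.1, -0.6, -0.7]
grip_width: 0.0811
```

```bash
python3 - <<'E'
from h import *
s=manip.observe(); print(s["tcp_pos"],s["grip_width"],s["contact_force"].round(1),R.from_quat(s["orientation"]).as_matrix()[:,2].round(3),s["joints"].round(2))
a=grab("wrist")["img"]
save(a,"w8.png")
E
```

```text
[0.40845731 0.323866   0.25014944] 0.08105543496454785 [ 0.1 -0.6 -0.7] [ 0.993 -0.118 -0.001] [-0.19  0.38 -0.71  1.82  0.28  1.04 -1.13]
```

View pics/w8.png

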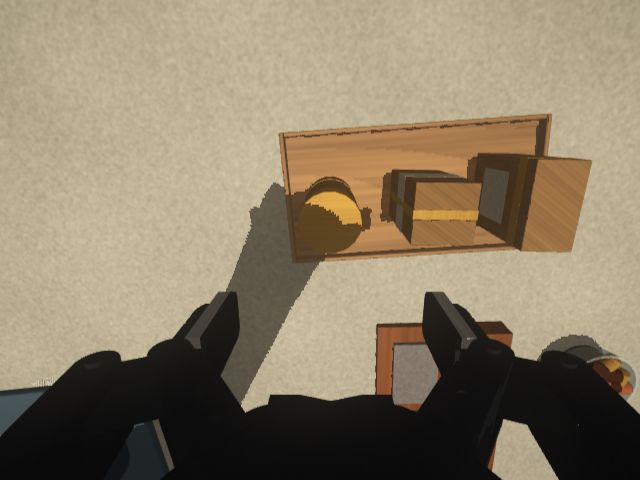

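```bash
python3 - <<'E'
from h import *
d=grab("wrist")
print("tin",ray(d,(331,223),.120), ray(d,(362,223),.12)-ray(d,(331,223),.12))
print("carton",ray(d,[(412,183),(481,183),(477,245),(411,243)],.12).mean(0))
print("slab",ray(d,[(537,157),(591,160),(572,251),(521,250)],.12).mean(0))
save(cv2.resize(d["img"][110:275,270:600],None,fx=2.4,fy=2.4,interpolation=cv2.INTER_CUBIC),"w8c.png")
E
```

```text
tin [[0.41007534 0.32729226 0.12      ]] [[ 0.02595372 -0.00309184  0.        ]]
carton [0.50584033 0.32342325 0.12      ]
slab [0.59639945 0.31945227 0.12      ]
```

View pics/w8c.png

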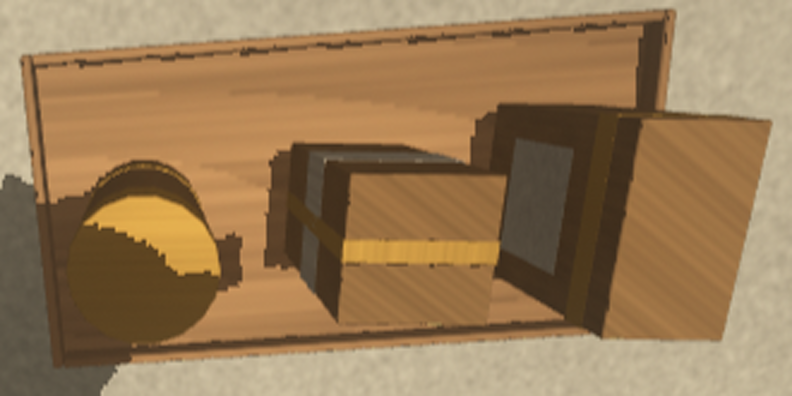

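>>> arm_command(
  rows=[
    [0,0,0,0.0015,0.0035,-0.02,0.75],
    [0,0,0,0,0,-0.04,0.75],
    [0,0,0,0,0,-0.04,0.75],
    [0,0,0,0,0,-0.04,0.75],
    [0,0,0,0,0,-0.02,0.75],
    [0,0,0,0,0,-0.0135,0.75],
    [0,0,0,0,0,0,0.75],
    [0,0,0,0,0,0,0.4],
    [0,0,0,0,0,0,0],
    [0,0,0,0,0,0,-0.2],
    [0,0,0,0,0,0,-0.2],
    [0,0,0,0,0,0,-0.2],
  ],
  grip_force=35,
)

```text
clock: 28.55
tcp_pos: [0.4105, 0.3298, 0.0786]
orientation: [0.469, -0.528, 0.528, -0.471]
contact_force: [-2.5, -0.4, 6.4]
grip_width: 0.0533
```

>>> arm_command(
  rows=[
    [0,0,0,0,0,0.01,-0.2],
    [0,0,0,0,0,0.025,-0.2],
    [0,0,0,0,-0.01,0.025,-0.2],
    [0,0,0,0,-0.03,0,-0.2],
    [0,0,0,0,-0.046,0,-0.2],
    [0,0,0,0.004,-0.046,0,-0.2],
    [0,0,0,0.008,-0.046,0,-0.2],
    [0,0,0,0.012,-0.046,0,-0.2],
    [0,0,0,0.012,-0.046,0,-0.2],
    [0,0,0,0.012,-0.046,0,-0.2],
    [0,0,0,0.012,-0.046,0,-0.2],
    [0,0,0,0.005,-0.046,0,-0.2],
  ],
)

```text
clock: 29.75
tcp_pos: [0.4758, -0.0811, 0.1382]
orientation: [0.469, -0.528, 0.529, -0.47]
contact_force: [1.0, 0.3, -2.9]
grip_width: 0.0535
```

>>> arm_command(
  rows=[
    [0,0,0,0,-0.027,0,-0.2],
    [0,0,0,0,-0.0125,0,-0.2],
    [0,0,0,0,0,0,-0.2],
    [0,0,0,0,0,0,-0.2],
    [0,0,0,0,0,0,-0.2],
  ],
)

```text
clock: 30.25
tcp_pos: [0.475, -0.1162, 0.1375]
orientation: [-0.471, 0.528, -0.527, 0.471]
contact_force: [0.4, 0.0, -2.4]
grip_width: 0.0532
```

```bash
python3 - <<'E'
from h import *
s=manip.observe(); print(s["tcp_pos"],s["grip_width"],s["contact_force"].round(1))
d=grab("wrist"); save(d["img"],"w9.png")
print(ray(d,(331,300),.1236))
E
```

```text
[ 0.47497096 -0.11623626  0.1375046 ] 0.053185019905206535 [ 0.4  0.  -2.4]
[[ 0.47501372 -0.12424055  0.1236    ]]
```

View pics/w9.png

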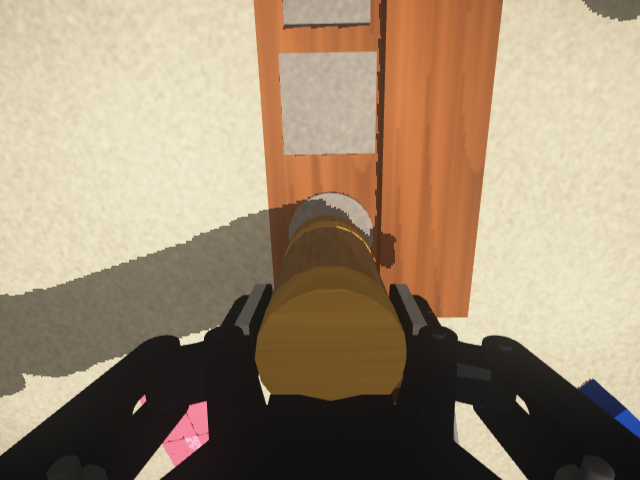

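```bash
python3 - <<'E'
from h import *
d=grab("wrist")
print(ray(d,(331,341),.179), ray(d,(406,341),.179)-ray(d,(331,341),.179))
print(proj(d,[[.4755,-.12,.016],[.4755-.0031,-.12+.035,.016],[.4755-.035,-.12,.016],[.4755+.035,-.12,.016]]))
E
```

```text
[[ 0.47638378 -0.11172415  0.179     ]] [[ 0.02595364 -0.00295174  0.        ]]
[[330.87887437 234.31180035]
 [322.02178479 192.67937812]
 [288.84685158 238.91490954]
 [373.26480469 229.66993321]]
```

```bash
python3 - <<'E'
from h import *
d=grab("wrist")
for cy in (-.1185,-.115,-.112):
  for z in (.175,.179):
    t=np.linspace(0,2*np.pi,60); c=np.c_[.4755+.027*np.cos(t),cy+.027*np.sin(t),0*t+z]
    p=proj(d,c); print(cy,z,p.min(0).round(),p.max(0).round())
save(cv2.resize(d["img"][180:420,220:440],None,fx=2.5,fy=2.5,interpolation=cv2.INTER_CUBIC),"w9c.png")
E
```

```text
-0.1185 0.175 [256. 282.] [404. 410.]
-0.1185 0.179 [254. 287.] [407. 418.]
-0.115 0.175 [255. 273.] [404. 403.]
-0.115 0.179 [252. 278.] [406. 411.]
-0.112 0.175 [253. 265.] [404. 396.]
-0.112 0.179 [251. 269.] [406. 404.]
```

View pics/w9c.png

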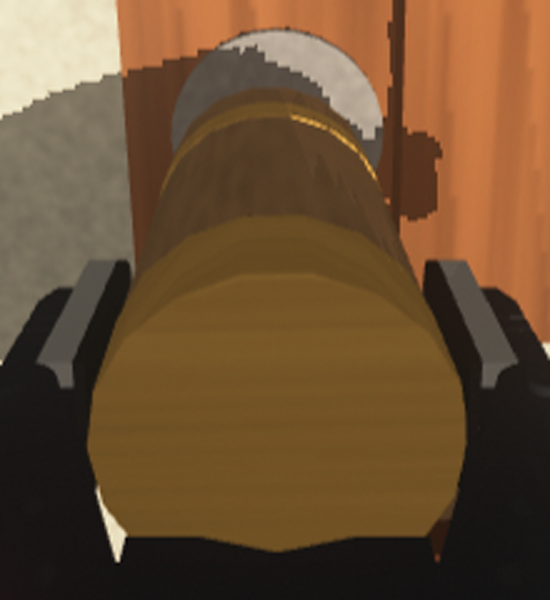

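>>> arm_command(
  rows=[
    [0,0,0,0.0005,-0.001,-0.012,-0.2],
    [0,0,0,0,0,-0.018,-0.2],
    [0,0,0,0,0,-0.01,-0.2],
    [0,0,0,0,0,-0.005,-0.2],
    [0,0,0,0,0,0,-0.2],
    [0,0,0,0,0,0,-0.2],
  ],
)

```text
clock: 31.0
tcp_pos: [0.4756, -0.1193, 0.0925]
orientation: [0.47, -0.528, 0.528, -0.47]
contact_force: [0.1, 0.0, -2.2]
grip_width: 0.0536
```

>>> arm_command(
  rows=[
    [0,0,0,0,0,-0.0015,-0.2],
    [0,0,0,0,0,-0.0015,-0.2],
    [0,0,0,0,0,0,-0.2],
    [0,0,0,0,0,0,-0.2],
  ],
)

```text
clock: 31.4
tcp_pos: [0.4758, -0.1196, 0.0897]
orientation: [0.47, -0.528, 0.529, -0.47]
contact_force: [-1.0, -0.1, 2.4]
grip_width: 0.0532
```

>>> arm_command(
  rows=[
    [0,0,0,0,0,0,0.1],
    [0,0,0,0,0,0,0.4],
    [0,0,0,0,0,0,0.6],
    [0,0,0,0,0,0,0.6],
    [0,0,0,0,0,0.01,0.6],
    [0,0,0,0,0,0.03,0.6],
    [0,0,0,0,0,0.04,0.6],
    [0,0,0,0,0,0.045,0.6],
    [0,0,0,0.002,0.025,0.035,0.75],
    [0,0,0,0.003,0.045,0,0.75],
    [0,0,0,0.003,0.045,0,0.75],
    [0,0,0,0.003,0.045,0,0.75],
  ],
)

```text
clock: 32.6
tcp_pos: [0.4863, 0.042, 0.2504]
orientation: [0.469, -0.528, 0.529, -0.47]
contact_force: [0.8, 0.3, -0.0]
grip_width: 0.0747
```

>>> arm_command(
  rows=[
    [0,0,0,0.003,0.045,0,0.75],
    [0,0,0,0.003,0.045,0,0.75],
    [0,0,0,0.003,0.045,0,0.75],
    [0,0,0,0.003,0.045,0,0.75],
    [0,0,0,0.003,0.045,0,0.75],
    [0,0,0,0.003,0.04,0,0.75],
    [0,0,0,0.001,0.017,0,0.75],
    [0,0,0,0,0,0,0.75],
    [0,0,0,0,0,0,0.75],
    [0,0,0,0,0,0,0.75],
  ],
)

```text
clock: 33.6
tcp_pos: [0.5058, 0.3207, 0.2494]
orientation: [0.47, -0.528, 0.529, -0.469]
contact_force: [1.3, -0.1, -0.8]
grip_width: 0.0746
```

```bash
python3 - <<'E'
from h import *
s=manip.observe(); print(s["tcp_pos"],s["grip_width"],s["contact_force"].round(1),R.from_quat(s["orientation"]).as_matrix()[:,2].round(3))
a=grab("wrist")["img"];b=grab("scene")["img"]
save(np.hstack([cv2.resize(a,(400,300)),cv2.resize(b[110:310,200:467],(400,300))]),"g10.png")
save(cv2.resize(a[150:300,230:470],None,fx=3,fy=3),"w10c.png")
E
```

```text
[0.50583747 0.32072407 0.24938967] 0.07461496669697226 [ 1.3 -0.1 -0.8] [ 0.993 -0.119  0.   ]
```

View pics/g10.png

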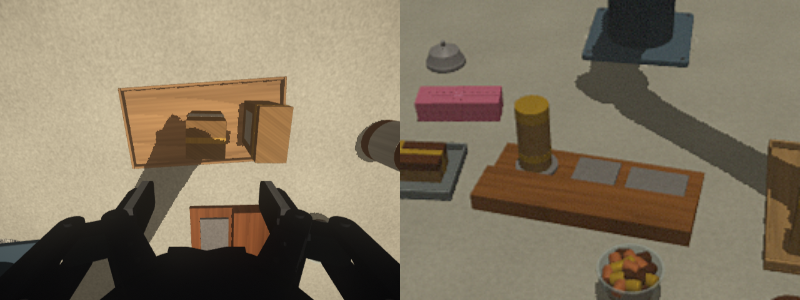

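View pics/w10c.png

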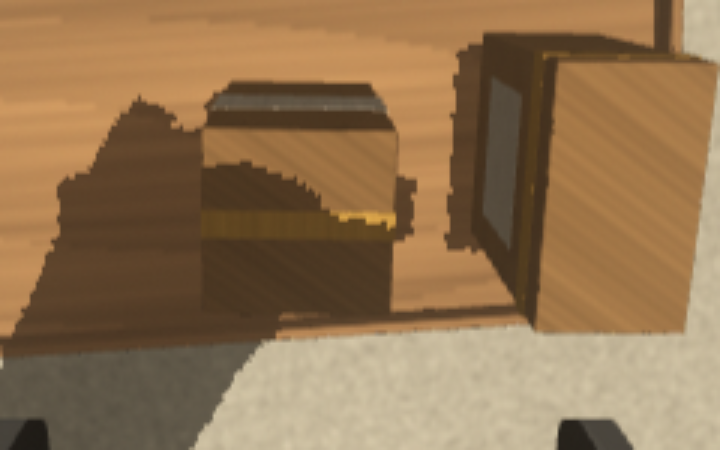

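```bash
python3 - <<'E'
from h import *
d=grab("wrist")
w=ray(d,[(297.7,192.7),(362.3,193),(360,255),(297.3,254)],.12);print(w.mean(0),w[1]-w[0],w[2]-w[1])
E
```

```text
[0.50584806 0.32344441 0.12      ] [ 0.05246526 -0.00651752  0.        ] [-0.00690202 -0.05338976  0.        ]
```

>>> arm_command(
  rows=[
    [0,0,0,0,0.001,-0.02,0.75],
    [0,0,0,0,0,-0.04,0.75],
    [0,0,0,0,0,-0.04,0.75],
    [0,0,0,0,0,-0.04,0.75],
    [0,0,0,0,0,-0.02,0.75],
    [0,0,0,0,0,-0.013,0.75],
    [0,0,0,0,0,0,0.75],
    [0,0,0,0,0,0,0.4],
    [0,0,0,0,0,0,0],
    [0,0,0,0,0,0,-0.2],
    [0,0,0,0,0,0,-0.2],
    [0,0,0,0,0,0,-0.2],
  ],
)

```text
clock: 34.95
tcp_pos: [0.506, 0.3244, 0.0779]
orientation: [0.469, -0.528, 0.528, -0.471]
contact_force: [-1.8, -0.1, 7.5]
grip_width: 0.0535
```

>>> arm_command(
  rows=[
    [0,0,0,0,0,0.01,-0.2],
    [0,0,0,0,0,0.025,-0.2],
    [0,0,0,0,-0.01,0.025,-0.2],
    [0,0,0,-0.003,-0.03,0,-0.2],
    [0,0,0,-0.003,-0.046,0,-0.2],
    [0,0,0,-0.003,-0.046,0,-0.2],
    [0,0,0,-0.003,-0.046,0,-0.2],
    [0,0,0,-0.003,-0.046,0,-0.2],
    [0,0,0,-0.003,-0.046,0,-0.2],
    [0,0,0,-0.003,-0.046,0,-0.2],
    [0,0,0,0,-0.02,0,-0.2],
    [0,0,0,0,-0.009,0,-0.2],
  ],
)

```text
clock: 36.15
tcp_pos: [0.4841, -0.0246, 0.1366]
orientation: [0.469, -0.529, 0.53, -0.468]
contact_force: [-0.7, 0.5, -1.9]
grip_width: 0.0538
```

>>> arm_command(
  rows=[
    [0,0,0,0,0,0,-0.2],
    [0,0,0,0,0,0,-0.2],
    [0,0,0,0,0,0,-0.2],
    [0,0,0,0,0,-0.012,-0.2],
    [0,0,0,0,0,-0.018,-0.2],
    [0,0,0,0,0,-0.01,-0.2],
    [0,0,0,0,0,-0.005,-0.2],
    [0,0,0,0,0,0,-0.2],
    [0,0,0,0,0,0,-0.2],
  ],
)

```text
clock: 37.05
tcp_pos: [0.4846, -0.0212, 0.0915]
orientation: [0.47, -0.528, 0.528, -0.47]
contact_force: [-0.9, -0.1, -1.8]
grip_width: 0.0536
```

>>> arm_command(
  rows=[
    [0,0,0,0.0005,0.0005,-0.0015,-0.2],
    [0,0,0,0,0,-0.0015,-0.2],
    [0,0,0,0,0,0,-0.2],
    [0,0,0,0,0,0,-0.2],
  ],
)

```text
clock: 37.45
tcp_pos: [0.4854, -0.021, 0.0888]
orientation: [0.47, -0.528, 0.529, -0.47]
contact_force: [-1.7, -0.4, 5.5]
grip_width: 0.0537
```

>>> arm_command(
  rows=[
    [0,0,0,0,0,0,0.1],
    [0,0,0,0,0,0,0.4],
    [0,0,0,0,0,0,0.6],
    [0,0,0,0,0,0,0.6],
    [0,0,0,0,0,0.01,0.6],
    [0,0,0,0,0,0.03,0.6],
    [0,0,0,0,0,0.04,0.6],
    [0,0,0,0,0,0.045,0.6],
    [0,0,0,0.008,0.025,0.035,0.75],
    [0,0,0,0.0145,0.044,0,0.75],
    [0,0,0,0.0145,0.044,0,0.75],
    [0,0,0,0.0145,0.044,0,0.75],
  ],
)

```text
clock: 38.65
tcp_pos: [0.5369, 0.1374, 0.2494]
orientation: [0.469, -0.528, 0.529, -0.47]
contact_force: [1.7, -0.7, -0.0]
grip_width: 0.0746
```

>>> arm_command(
  rows=[
    [0,0,0,0.0145,0.044,0,0.75],
    [0,0,0,0.0145,0.044,0,0.75],
    [0,0,0,0.0145,0.044,0,0.75],
    [0,0,0,0.011,0.034,0,0.75],
    [0,0,0,0.0055,0.0175,0,0.75],
    [0,0,0,0,0,0,0.75],
    [0,0,0,0,0,0,0.75],
    [0,0,0,0,0,0,0.75],
  ],
)

```text
clock: 39.45
tcp_pos: [0.5966, 0.3177, 0.2485]
orientation: [0.47, -0.528, 0.529, -0.469]
contact_force: [-0.1, 0.4, -1.1]
grip_width: 0.0748
```

```bash
python3 - <<'E'
from h import *
s=manip.observe(); print(s["tcp_pos"],s["grip_width"],s["contact_force"].round(1),R.from_quat(s["orientation"]).as_matrix()[:,2].round(3))
a=grab("wrist")["img"];b=grab("scene")["img"]
save(np.hstack([cv2.resize(a,(400,300)),cv2.resize(b[110:310,200:467],(400,300))]),"g11.png")
save(cv2.resize(a[150:300,230:470],None,fx=3,fy=3),"w11c.png")
E
```

```text
[0.59660794 0.31773672 0.24848184] 0.0747626047548417 [-0.1  0.4 -1.1] [ 0.993 -0.118  0.   ]
```

View pics/g11.png

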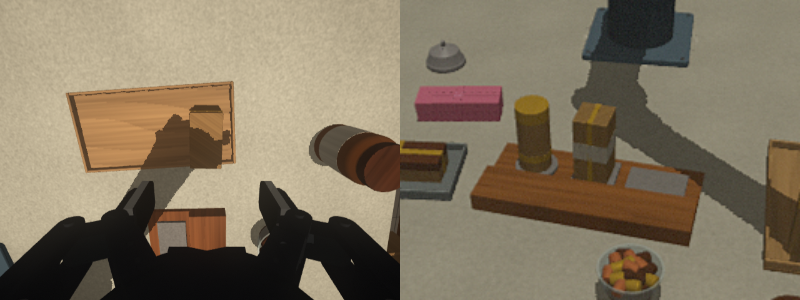

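View pics/w11c.png

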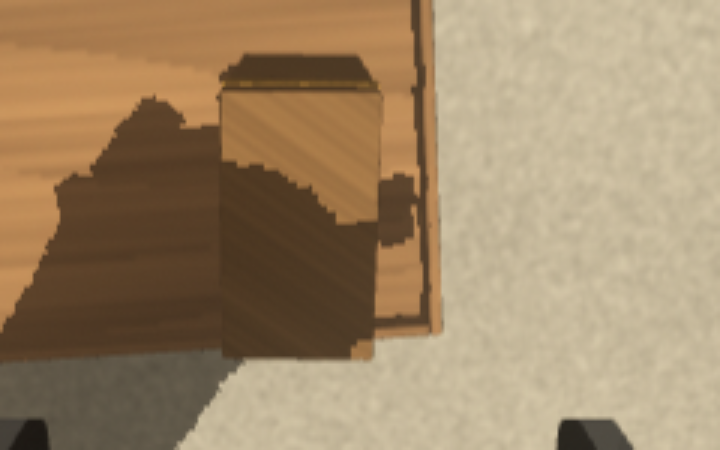

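```bash
python3 - <<'E'
from h import *
d=grab("wrist")
c=np.array([(221,92),(381,93),(374,358),(221,357)])/3+[230,150]
w=ray(d,c,.12);print(w.mean(0),w[1]-w[0],w[2]-w[1])
E
```

```text
[0.59684663 0.31867198 0.12      ] [ 0.04273224 -0.00536408  0.        ] [-0.00936739 -0.07610203  0.        ]
```

>>> arm_command(
  rows=[
    [0,0,0,0,0,-0.02,0.75],
    [0,0,0,0,0,-0.04,0.75],
    [0,0,0,0,0,-0.04,0.75],
    [0,0,0,0,0,-0.04,0.75],
    [0,0,0,0,0,-0.02,0.75],
    [0,0,0,0,0,-0.012,0.75],
    [0,0,0,0,0,0,0.75],
    [0,0,0,0,0,0,0.3],
    [0,0,0,0,0,0,-0.2],
    [0,0,0,0,0,0,-0.5],
    [0,0,0,0,0,0,-0.5],
    [0,0,0,0,0,0,-0.5],
  ],
)

```text
clock: 40.8
tcp_pos: [0.5972, 0.3204, 0.0784]
orientation: [0.469, -0.528, 0.529, -0.471]
contact_force: [-1.4, -0.7, 5.8]
grip_width: 0.0434
```

>>> arm_command(
  rows=[
    [0,0,0,0,0,0.01,-0.5],
    [0,0,0,0,0,0.025,-0.5],
    [0,0,0,0,0,0.025,-0.5],
    [0,0,0,-0.006,-0.014,0,-0.5],
    [0,0,0,-0.012,-0.029,0,-0.5],
    [0,0,0,-0.014,-0.032,0,-0.5],
    [0,0,0,-0.014,-0.032,0,-0.5],
    [0,0,0,-0.014,-0.032,0,-0.5],
    [0,0,0,-0.014,-0.032,0,-0.5],
    [0,0,0,-0.014,-0.032,0,-0.5],
    [0,0,0,-0.01,-0.025,0,-0.5],
    [0,0,0,-0.004,-0.0125,0,-0.5],
  ],
)

```text
clock: 42.0
tcp_pos: [0.4934, 0.0761, 0.1366]
orientation: [0.47, -0.528, 0.529, -0.469]
contact_force: [0.8, -0.4, -1.8]
grip_width: 0.0436
```

>>> arm_command(
  rows=[
    [0,0,0,0,0,0,-0.5],
    [0,0,0,0,0,0,-0.5],
    [0,0,0,0,0,0,-0.5],
    [0,0,0,0,0,-0.012,-0.5],
    [0,0,0,0,0,-0.018,-0.5],
    [0,0,0,0,0,-0.01,-0.5],
    [0,0,0,0,0,-0.005,-0.5],
    [0,0,0,0,0,0,-0.5],
    [0,0,0,0,0,0,-0.5],
  ],
)

```text
clock: 42.9
tcp_pos: [0.4946, 0.0794, 0.0915]
orientation: [0.47, -0.528, 0.528, -0.47]
contact_force: [0.4, -0.1, -2.5]
grip_width: 0.0436
```

>>> arm_command(
  rows=[
    [0,0,0,0.0005,0,-0.0015,-0.5],
    [0,0,0,0,0,-0.001,-0.5],
    [0,0,0,0,0,0,-0.5],
    [0,0,0,0,0,0,-0.5],
  ],
)

```text
clock: 43.3
tcp_pos: [0.4953, 0.0791, 0.0894]
orientation: [0.47, -0.528, 0.529, -0.47]
contact_force: [-1.5, -1.2, 5.0]
grip_width: 0.0439
```

Release, lift high, and back off to look.

>>> arm_command(
  rows=[
    [0,0,0,0,0,0,-0.2],
    [0,0,0,0,0,0,0.2],
    [0,0,0,0,0,0,0.6],
    [0,0,0,0,0,0,0.7],
    [0,0,0,0,0,0.01,0.7],
    [0,0,0,0,0,0.03,0.7],
    [0,0,0,0,0,0.04,0.7],
    [0,0,0,0,0,0.045,0.7],
    [0,0,0,0,0.025,0.035,0.7],
    [0,0,0,0,0.04,0.03,0.7],
    [0,0,0,0,0.045,0,0.7],
    [0,0,0,0,0.045,0,0.7],
  ],
)

```text
clock: 44.5
tcp_pos: [0.4953, 0.2355, 0.2808]
orientation: [0.469, -0.528, 0.529, -0.47]
contact_force: [0.8, 0.1, -0.0]
grip_width: 0.0729
```

>>> arm_command(
  rows=[
    [0,0,0,-0.01,0.045,0,0.7],
    [0,0,0,-0.01,0.045,0,0.7],
    [0,0,0,-0.01,0.045,0,0.7],
    [0,0,0,-0.01,0.045,0,0.7],
    [0,0,0,0,0,0,0.7],
    [0,0,0,0,0,0,0.7],
    [0,0,0,0,0,0,0.7],
  ],
)

```text
clock: 45.2
tcp_pos: [0.4556, 0.4127, 0.2789]
orientation: [0.47, -0.528, 0.529, -0.469]
contact_force: [0.6, -0.3, -0.6]
grip_width: 0.0729
```

```bash
python3 - <<'E'
from h import *
s=manip.observe(); print(s["tcp_pos"],s["grip_width"],s["contact_force"].round(1))
b=grab("scene")["img"]; save(b,"s12.png")
a=grab("top")["img"]; save(cv2.resize(a[180:300,230:430],None,fx=4,fy=4,interpolation=cv2.INTER_CUBIC),"t12c.png")
E
```

```text
[0.45558963 0.41270568 0.27887041] 0.07289647616277639 [ 0.6 -0.3 -0.6]
```

View pics/s12.png

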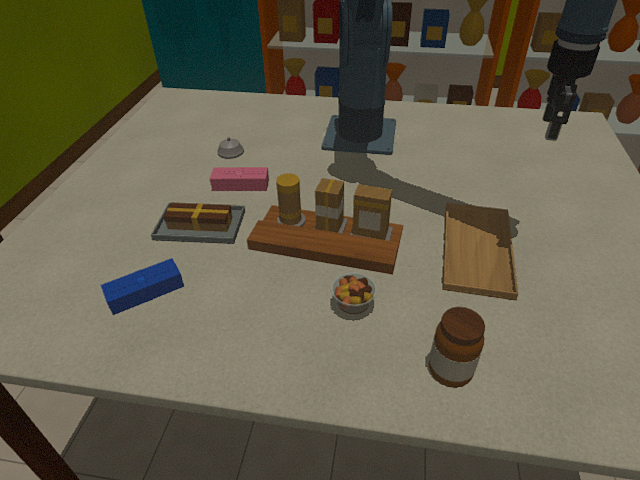

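View pics/t12c.png

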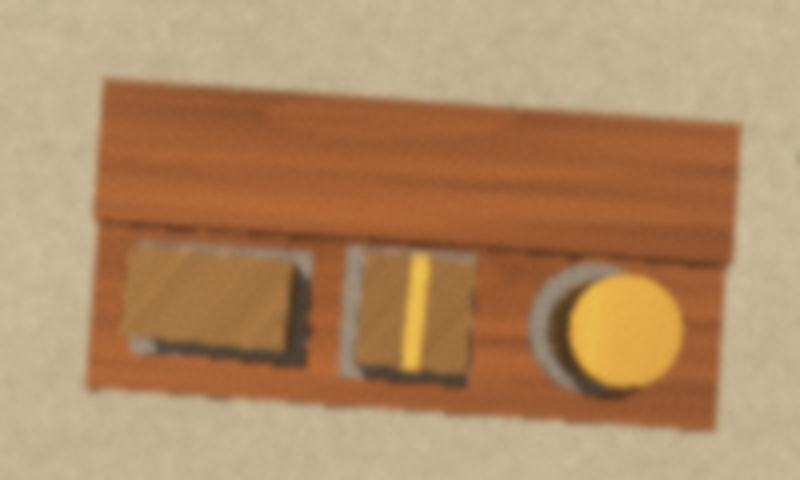

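```bash
python3 - <<'E'
from h import *
d=grab("top")
c2p=lambda c:(np.array(c,float)+.5)/4-.5+[230,180]
R_={"tin":(.4755,-.120),"carton":(.4853,-.0213),"slab":(.495,.0782)}
P={"tin":[(627,332)],"carton":[(362,252),(474,259),(468,376),(356,368)],"slab":[(128,245),(296,265),(288,352),(122,336)]}
for n in P:
    w=ray(d,c2p(P[n]),.131)[:,:2].mean(0); print(n,w.round(4),(w-R_[n]).round(4))
E
```

```text
tin [ 0.472  -0.1224] [-0.0035 -0.0024]
carton [ 0.4833 -0.022 ] [-0.002  -0.0007]
slab [0.4926 0.0756] [-0.0024 -0.0026]
```

```bash
python3 - <<'E'
from h import *
print(abs(manip.observe()["qd"]).max()); print(manip.finish_job())
E
```

```text
0.006048802131472238
the job is handed in; nothing more can be done
None
```

The job is handed in, at about 45 s of the 144 s allowed. I moved the oblong box, square carton and tin upright into the side tray. Then I laid the praline box in the gift carton and put the three back, tin first, then carton, then oblong box.

What the last checks showed:
- **Praline box:** its centre measured about 2 mm from the gift carton's centre, and its long axis was within 0.5° of the carton's. I took that measurement right after releasing it. The final scene picture shows it still lying flat there.
- **The three tall things:** all stand upright on their own risers. The top camera put them off centre by about 4 mm (tin), 2 mm (carton) and 3.5 mm (oblong box), where 12 mm is allowed.
- **Camera disagreement:** the top and wrist cameras differ by 2–3 mm in x, which is included in those offsets.
- **Bowl:** it looks unmoved in the final scene picture; I did not measure it again.
- **Arm:** it stands clear of everything and at rest.

No check failed.

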